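Change over the radios in the RF shield box

ROBOT

A 7-joint arm with a two-finger parallel gripper is mounted at the origin on the work surface. World frame = base frame: x ahead of the robot, y to its left, z up, the work surface at z = 0. Lengths are in m, angles in rad, forces in N, time in s.
With the tool pointing down it reaches from about 0.425 to 0.875 m from the base axis. Payload 4.7 kg.
Tool frame: the origin (TCP) lies at the very end of the fingers, on their centre line; the grasp point (between the pads) lies 19 mm behind it; z points along the fingers, y is the direction in which the jaws open and shut (so a half turn about z gives the same grasp; the last joint's range is limited). The gripper opens to 85 mm and grips with 20 to 120 N. Pads are 22 mm wide; open, the fingers measure 114 mm over their backs; the gripper's body (76 mm by 85 mm) begins 54 mm behind the grasp point. The pads swing forward as they close: fully open they stand 13 mm farther back than shut.
Start: joints at [1.239, 0.321, -0.07, 1.45, 0.023, 1.371, -0.057], TCP at [0.22, -0.612, 0.231] pointing down, gripper open.
Joint ranges: [-2.86, 2.86], [-0.3, 2.09], [-1.38, 1.24], [0.06, 2.45], [-1.56, 4.7], [0.09, 2.05], [-2.69, 2.69]. Speed limits (rad/s): [2.57, 2.57, 3.14, 3.14, 3.14, 3.14, 3.14].

INTERFACE

Orientations are given as [roll, pitch, yaw] about the fixed x, y, z axes, in that order (R = Rz(yaw) Ry(pitch) Rx(roll)).
In Python, from plant import state, cams, close_job gives the robot as it stands. The module is installed in compiled form; this text tells all that it offers.
- The arm moves only by the tool apply_moves, never from a script. Its argument "commands" is a list that holds one entry, the list of rows, each a list of 7 numbers: the opening, from 0 (shut) to 1 (fully open), then the shift along the tool's x, y, z in m, then the turn, a rotation vector about the tool's x, y, z in rad. A call has 1 to 10 rows; each row is the pose to reach, as a shift and turn from the pose commanded when the call began, along the tool's axes at that moment; what a row does not reach only later rows make up. A row lasts 1/8 s, in which the tool goes at most 62.5 mm and 10.7 degrees, less where a joint would pass 70% of its speed; a pose out of reach is approached as far as the arm can. A call with a gripper value outside its range is refused whole. The fingers move at their own pace and stop on an object; "squeeze" is the grip in N (left out, the last holds). Time passes only in rows, so rows that repeat a pose let the fingers close. It gives the time, the measured TCP pose, the force and the opening at its end, in the units of the state.
- state(): the state, without advancing time (a new reading comes with each control period).
- cams.camera(name): name is "side" or "top"; returns a dict with "pixels" (420x560x3 uint8, blue, green, red), "z_map" (420x560 float32, m along the optical axis (not along the pixel's ray), 0 where there is no reading), "mtx" (3x3 intrinsics, pixels), "dist_coeffs" ([k1, k2, p1, p2, k3] as OpenCV has them; the pictures are not rectified), "R" (3x3) and "t" (3): a world point X has camera coordinates R X + t. Camera axes: x right, y down, z forward; pixel columns grow to the right and rows downward; lengths in m; the calibration is good to about 2 mm. A picture is of the moment at which its call begins.
- close_job(): hands the job in, once; it reports no verdict.
Trained networks look in a picture, given as the dict that the camera call returned (one of the last four; its "shot" number tells which), for a name from the list of things; names that differ only in an ending like _2 or _b are one class to them, and where a whole thing is asked for, a point or a joint stands for the part that bears it (a point fixed in the world has none). Each returns a list of dicts, best first, with "p" (0 to 1); they miss things now and then, are a little off and sometimes report something else, mostly with a low value. They report only what shows in the picture. A call takes as long as a camera call.
- cams.regions_of(thing, picture): "pixels" (420x560 bool, what is visible of it).
- cams.tip_of(thing, picture): "centre" ([x, y, z] in m, in world coordinates, good to about 4 mm: a listed point, or the origin of a listed thing).
The state is a dict: "time": time; "joint_positions": joint angles; "qd": joint speeds; "joint_efforts": joint torques, N m; "tool_pos": TCP position; "ee_rot": TCP orientation; "wrist_force": force on the tool from outside, world axes, zero at the start; "wrist_torque": the same for the moment, N m; "finger_gap": finger opening in m.
Only numpy, scipy, OpenCV 4.12 (cv2) and the standard library are available. Lean on these libraries where they do the work, as an engineer would, in place of code of your own. Each camera call takes 0.05 s, during which the arm holds its last target.

TASK

Change over the handheld radios in the shield box: take every finished radio out of the box and lay it flat, face up, in the blue tray, and lay every radio waiting on the grey mat flat, face up, in a lane of the box (one to a lane). Then close up: shut the lid fully, then push the red clamp handle all the way down, and after that turn the grey attenuator knob clockwise to its end stop. Do not disturb the screwdriver, tape roll or carton on the bench.

Things in the scene. Friction and masses are not known exactly. Their poses are not given: they have to be found in the camera images.
- box: RF shield box fixed to the bench: aluminium chamber 196 (x) by 272 (y) mm, rim 66 mm high, walls 8 mm, floor 20 mm above the bench; on its -y side (y -136 to -231 mm) a solid grey deck as high as the rim. Origin: on the bench under the chamber's centre; x away from the robot at yaw 0, z up. Three lanes along x lie side by side, parted by foam ribs 10 mm high and 15 mm wide (outer ribs 23 mm, up to the walls).
- lane0 (a point): Centre of the floor of a lane of the shield box, 20 mm above the bench; the lane is 60 mm wide (y) and 180 mm long (x), 46 mm deep below the rim, between ribs 10 mm high. Lanes are 75 mm apart. At y = +75 mm of the box.
- lane1 (a point): Centre of the floor of a lane of the shield box, 20 mm above the bench; the lane is 60 mm wide (y) and 180 mm long (x), 46 mm deep below the rim, between ribs 10 mm high. Lanes are 75 mm apart. The middle lane.
- lane2 (a point): Centre of the floor of a lane of the shield box, 20 mm above the bench; the lane is 60 mm wide (y) and 180 mm long (x), 46 mm deep below the rim, between ribs 10 mm high. Lanes are 75 mm apart. At y = -75 mm of the box, next to the deck.
- lid (a joint): Lid angle, rad: 0 shut, grows as it opens up and back about the box's far (+x) rim; 1.57 upright, 1.95 at most. Aluminium plate 196 mm deep, 272 wide, 14 thick, resting on the rim when shut; black lip (24 mm out, 120 wide, 10 thick) mid front edge. 0.6 kg, stiff hinge (0.8 N m): stays where left; can be pushed over and down with shut fingers on its back (upper) face.
- lid_hinge (a point): On the lid's hinge axis, mid-width, at rim height (far rim of the box); the axis is the box's y.
- lid_edge (a point): Middle of the lid's front edge on its upper (outer) face, 196 mm from the hinge; moves with the lid. x points from here back to the hinge, z out of the upper face.
- clamp (a joint): Angle of the toggle clamp's red handle on the deck, rad: 0 fully down (level, pointing to the box's -y), 1.0 fully raised. It turns about the box's x axis. Linked to it a steel bar swings down over the lid's side (1.45 rad per rad); with the handle up the bar stands up 60 mm from its pivot, which is 26 mm from the handle's pivot towards the lid. Stiff (0.2 N m): stays where left.
- clamp_pivot (a point): On the pivot axis of the red handle, mid-width, 24 mm above the deck.
- clamp_end (a point): Free end of the red handle, on its upper face, 98 mm from the pivot (the face lies 9 mm above the handle's centre line); moves with the handle. The red grip is 24 mm wide, 18 mm thick, 68 mm long.
- knob (a joint): Angle of the attenuator knob, rad: grows as it is turned clockwise seen from above; end stop at 4.7. Needs about 0.04 N m and stays where it is left.
- knob_grip (a point): On the knob's upright axis, at the height to grip, 55 mm above the deck. Its bar grip, 51 mm long, 14 thick, 32 tall (top 13 mm above this point), runs along this point's x axis, which turns with the knob (the box's x at joint value 0; clockwise turns it negative about z). Below: a disc of radius 27 mm on a black housing 84 mm square, 18 mm high. White mark at the -x end.
- mat: Dark grey mat, 320 mm (x) by 190 mm (y), 2 mm thick, fixed to the bench to the left or the right of the box; the waiting radios start on it. Origin: under its centre.
- tray: Blue tray, fixed to the bench on the other side: 190 (x) by 170 (y) mm outside, walls 6 mm thick and 26 mm high, inner floor 6 mm above the bench. Room for two radios side by side. Origin: under its centre on the bench.
- done0_c (a point): Handheld radio, orange with a black face, lying face up: body 105 (x) by 46 (y) by 34 (z) mm; a black stub antenna 14 mm thick sticks out 32 mm at its +x end (to 84 mm from this point; 12 mm off the middle line, to +y). 0.26 kg. Point: centre of the body, 17 mm above what it lies on; z out of its face. A finished radio; starts in a lane of the box. One or two of the three are present.
- done1_c (a point): Handheld radio, orange with a black face, lying face up: body 105 (x) by 46 (y) by 34 (z) mm; a black stub antenna 14 mm thick sticks out 32 mm at its +x end (to 84 mm from this point; 12 mm off the middle line, to +y). 0.26 kg. Point: centre of the body, 17 mm above what it lies on; z out of its face. A finished radio; starts in a lane of the box. One or two of the three are present.
- done2_c (a point): Handheld radio, orange with a black face, lying face up: body 105 (x) by 46 (y) by 34 (z) mm; a black stub antenna 14 mm thick sticks out 32 mm at its +x end (to 84 mm from this point; 12 mm off the middle line, to +y). 0.26 kg. Point: centre of the body, 17 mm above what it lies on; z out of its face. A finished radio; starts in a lane of the box. One or two of the three are present.
- wait0_c (a point): Handheld radio, orange with a black face, lying face up: body 105 (x) by 46 (y) by 34 (z) mm; a black stub antenna 14 mm thick sticks out 32 mm at its +x end (to 84 mm from this point; 12 mm off the middle line, to +y). 0.26 kg. Point: centre of the body, 17 mm above what it lies on; z out of its face. A waiting radio; starts on the grey mat. Two or three are present.
- wait1_c (a point): Handheld radio, orange with a black face, lying face up: body 105 (x) by 46 (y) by 34 (z) mm; a black stub antenna 14 mm thick sticks out 32 mm at its +x end (to 84 mm from this point; 12 mm off the middle line, to +y). 0.26 kg. Point: centre of the body, 17 mm above what it lies on; z out of its face. A waiting radio; starts on the grey mat. Two or three are present.
- wait2_c (a point): Handheld radio, orange with a black face, lying face up: body 105 (x) by 46 (y) by 34 (z) mm; a black stub antenna 14 mm thick sticks out 32 mm at its +x end (to 84 mm from this point; 12 mm off the middle line, to +y). 0.26 kg. Point: centre of the body, 17 mm above what it lies on; z out of its face. A waiting radio; starts on the grey mat. Two or three are present.
- driver: Bystander: screwdriver with a yellow handle, 200 mm long, beyond the box. Leave alone.
- tape: Bystander: roll of brown parcel tape, 100 mm across, 45 mm high, beyond the box. Leave alone.
- carton: Bystander: white and blue carton, 90 by 190 by 70 mm, beyond the box. Leave alone.

How it is judged:
By the outcome, as a careful person would: the job done as asked, in the order asked, and still so for the second after the job is handed in, with the robot touching nothing.
Of done0, done1, done2 only 1 to 2 are there at a start; the rules pass over those that are not, and their reading is None.
Of wait0, wait1, wait2 only 2 to 3 are there at a start; the rules pass over those that are not, and their reading is None.
At some moment in a run one of wait0, wait1, wait2 may be knocked a few centimetres aside while the robot is not near it.
It also fails if it takes over 210 s, if anything falls off the work surface, if the arm or the gripper's body presses on something with over 40 N, if the wrist force passes 120 N, or if a joint passes its speed limit or range.

## Working session

There is one attempt and no reset: what is moved stays moved. The work goes in short steps, Python scripts to look and compute and a tool call to move; the robot and the scene stay as the last step left them, time stands still between calls to the robot, and variables do not carry over. Pictures are saved under pics/ and viewed, and the job is handed in when it is done.

Besides the shell and the picture viewer there is one more tool, called after "Request:" as name([rows], argument=value, ...), one row to a line, values as JSON. apply_moves: Moves the arm, as the interface text tells. Its arguments: {"type":"object","properties":{"commands":{"type":"array"},"squeeze":{"type":"number"}},"required":["commands"]}

```bash
mkdir -p pics; ls
python3 - <<'E'
from plant import state,cams
import cv2
s=state()
for k,v in s.items(): print(k,v)
for n in("top","side"):
    c=cams.camera(n); cv2.imwrite(f"pics/{n}0.png",c["pixels"]); print(n,c["mtx"],c["dist_coeffs"],c["R"],c["t"])
E
```

```text
pics
time 0.0
joint_positions [ 1.23906816  0.32181017 -0.07011223  1.45170341  0.02260978  1.37078806
 -0.05688313]
qd [ 2.41639219e-04 -4.58679504e-04 -1.06068122e-04 -3.33894952e-04
 -1.16774861e-04 -7.97020927e-04 -3.00570159e-05]
joint_efforts [-4.52420290e-04 -4.93578744e+01 -3.82536873e-01 -3.14331722e+01
  1.28799345e-02  1.13058445e-02 -1.03664669e-05]
tool_pos [ 0.22011491 -0.61101337  0.23021779]
ee_rot [-3.13967391e+00  1.00501140e-04  3.45904379e-01]
wrist_force [ 0.78093868  0.05184892 -0.83476974]
wrist_torque [ 0.03793931 -0.02384378  0.02502832]
finger_gap 0.08535309672199842
top [[382.83087644   0.         280.05507086]
 [  0.         382.83087644 208.91304794]
 [  0.           0.           1.        ]] [-0.02574147  0.          0.          0.          0.        ] [[-0.02196471 -0.99925033 -0.03188004]
 [-0.98039904  0.02777336 -0.19505477]
 [ 0.19579396  0.02697084 -0.98027409]] [0.03793439 0.57736431 1.04526743]
side [[458.48808323   0.         278.34157822]
 [  0.         458.48808323 209.90998994]
 [  0.           0.           1.        ]] [-0.04485275  0.          0.          0.          0.        ] [[ 0.98520083 -0.17139445 -0.00180747]
 [-0.13335924 -0.75985899 -0.63626224]
 [ 0.10767839  0.62708713 -0.77147074]] [-0.57715654  0.15771837  1.01425073]
```

View pics/top0.png

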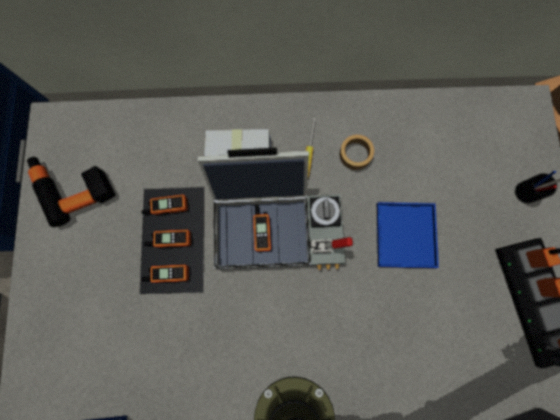

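View pics/side0.png

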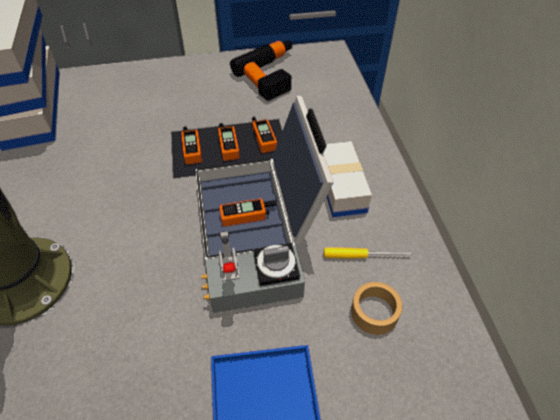

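The top view shows the mat on the left with three waiting radios (about (168,205), (172,239), (169,273)). The box has one finished radio in the middle lane (262,232), with the lid open. The clamp is at (330,244), the knob at (325,210) and the tray on the right at (407,235).

```bash
cat > h.py <<'E'
from plant import state,cams
import cv2,numpy as np
from scipy.spatial.transform import Rotation as Ro
def world(c,uv,z=None):
    """uv Nx2 ; uses z_map unless z (plane height)"""
    uv=np.asarray(uv,float).reshape(-1,1,2)
    n=cv2.undistortPoints(uv,c["mtx"],c["dist_coeffs"])[:,0]
    d=np.c_[n,np.ones(len(n))]
    R,t=np.array(c["R"]),np.array(c["t"])
    if z is None:
        u=uv[:,0].round().astype(int); s=c["z_map"][u[:,1],u[:,0]]
        return (d*s[:,None]-t)@R
    o=-R.T@t; w=d@R
    return o+w*((z-o[2])/w[:,2])[:,None]
def cloud(c):
    h,w=c["z_map"].shape
    uu,vv=np.meshgrid(np.arange(w),np.arange(h))
    P=world(c,np.c_[uu.ravel(),vv.ravel()]).reshape(h,w,3)
    P[c["z_map"]<=0]=np.nan
    return P
def proj(c,X):
    rv=cv2.Rodrigues(np.array(c["R"]))[0]
    return cv2.projectPoints(np.asarray(X,float).reshape(-1,3),rv,np.array(c["t"]),c["mtx"],c["dist_coeffs"])[0][:,0]
E
python3 - <<'E'
from h import *
np.set_printoptions(precision=4,suppress=True)
for n in("top","side"):
    c=cams.camera(n)
    for th in ["box","lane0","lane1","lane2","lid_hinge","lid_edge","clamp_pivot","clamp_end","knob_grip","mat","tray","done0_c","wait0_c","driver","tape","carton"]:
        print(n,th,[(np.round(r["centre"],4).tolist(),round(r["p"],2)) for r in cams.tip_of(th,c)][:5])
E
```

```text
top box [([0.5122, 0.0826, 0.0015], 0.73)]
top lane0 [([0.5143, 0.1566, 0.0159], 0.84), ([0.5128, 0.006, 0.0202], 0.78), ([0.5123, 0.0786, 0.0236], 0.68), ([0.5148, 0.081, 0.0012], 0.36)]
top lane1 [([0.5143, 0.1566, 0.0159], 0.84), ([0.5128, 0.006, 0.0202], 0.78), ([0.5123, 0.0786, 0.0236], 0.68), ([0.5148, 0.081, 0.0012], 0.36)]
top lane2 [([0.5143, 0.1566, 0.0159], 0.84), ([0.5128, 0.006, 0.0202], 0.78), ([0.5123, 0.0786, 0.0236], 0.68), ([0.5148, 0.081, 0.0012], 0.36)]
top lid_hinge [([0.6111, 0.0788, 0.0694], 0.97)]
top lid_edge [([0.6748, 0.0816, 0.248], 0.75)]
top clamp_pivot [([0.4673, -0.0962, 0.0917], 0.59)]
top clamp_end [([0.4717, -0.1449, 0.1741], 0.46), ([0.5117, 0.0832, 0.003], 0.28)]
top knob_grip [([0.5693, -0.1042, 0.1211], 0.69)]
top mat [([0.5042, 0.354, -0.0034], 0.89)]
top tray [([0.5025, -0.3457, -0.0019], 0.78)]
top done0_c [([0.5019, -0.3434, -0.0022], 0.73)]
top wait0_c [([0.4033, 0.3537, 0.0165], 0.96)]
top driver [([0.7767, -0.0723, -0.0006], 0.57)]
top tape [([0.7535, -0.2103, -0.0013], 0.8)]
top carton [([0.7781, 0.1481, 0.0033], 0.91), ([0.7798, -0.0693
[... 519 characters left out ...]
62], 0.75), ([0.6838, 0.0785, 0.2504], 0.65)]
side clamp_pivot [([0.7785, -0.0716, 0.0004], 0.31)]
side clamp_end [([0.6049, 0.3604, 0.0186], 0.58), ([0.4654, -0.1493, 0.1743], 0.57)]
side knob_grip [([0.5624, -0.1023, 0.1224], 0.57)]
side mat [([0.5065, 0.3489, 0.0048], 0.59), ([0.5012, 0.3477, 0.0138], 0.17)]
side tray [([0.4989, -0.3477, 0.0012], 0.6), ([0.7748, 0.1461, 0.0002], 0.28)]
side done0_c []
side wait0_c [([0.4035, 0.3526, 0.0172], 0.56)]
side driver [([0.7823, -0.0742, -0.0012], 0.72), ([0.5136, 0.0743, 0.0202], 0.38)]
side tape [([0.7503, -0.2118, -0.0012], 0.72), ([0.7778, -0.072, 0.0008], 0.59), ([0.499, -0.3459, 0.0003], 0.27)]
side carton [([0.7761, 0.1485, 0.0003], 0.95)]
```

```bash
cat > radios.py <<'E'
from h import *
np.set_printoptions(precision=4,suppress=True)
def radios(c,zr=((0.016,0.060)),step=0.5e-3,verbose=True):
    P=cloud(c); hsv=cv2.cvtColor(c["pixels"],cv2.COLOR_BGR2HSV)
    org=(hsv[...,0]<16)&(hsv[...,1]>130)&(hsv[...,2]>80)
    m=org&(P[...,0]>0.3)&(P[...,0]<0.72)&(abs(P[...,1])<0.5)&(P[...,2]<0.3)
    m=cv2.morphologyEx(m.astype(np.uint8),cv2.MORPH_CLOSE,np.ones((9,9)))
    n,l,st,_=cv2.connectedComponentsWithStats(m)
    out=[]
    for i in range(1,n):
        if st[i,4]<120: continue
        q=P[(l==i)]; q=q[np.isfinite(q).all(1)]
        zt=np.percentile(q[:,2],85); t=q[q[:,2]>zt-0.006]
        # pixels of top face
        (cx,cy),(w,h),a=cv2.minAreaRect((t[:,:2]*1000).astype(np.float32))
        if w<h: a+=90; w,h=h,w
        a=(a+90)%180-90
        out.append((cx/1e3,cy/1e3,zt,a,w,h))
        if verbose: print("c (%.4f %.4f) ztop %.4f ang %.1f  size %.0f x %.0f"%out[-1])
    return out
if __name__=="__main__":
    for n in("top","side"):
        print(n); c=cams.camera(n); radios(c)
        if n=="top":
            for r in cams.tip_of("wait0_c",c)+cams.tip_of("done1_c",c): print(r["centre"],r["p"])
E
python3 radios.py
python3 - <<'E'
from h import *
np.set_printoptions(precision=4,suppress=True)
for n in("top","side"):
    c=cams.camera(n);P=cloud(c)
    # rim points
    m=(abs(P[...,2]-.066)<.004)&(P[...,0]>.38)&(P[...,0]<.605)&(P[...,1]>-.06)&(P[...,1]<.24)
    q=P[m]; print(n,"rim",m.sum(),np.percentile(q,[1,50,99],axis=0))
    for y0 in(0.18,0.08,0.0):
        a=q[(abs(q[:,1]-y0)<.04)&(q[:,0]<.44)]; print(' front wall',y0,len(a),np.median(a,0) if len(a) else 0)
    for x0 in(.45,.5,.55):
        a=q[(abs(q[:,0]-x0)<.025)&(q[:,1]>.2)]; print(' left wall',x0,len(a),np.median(a,0) if len(a) else 0)
E
```

```text
top
c (0.6099 0.3597) ztop 0.0378 ang -84.5  size 106 x 46
c (0.5142 0.0775) ztop 0.0560 ang 2.1  size 104 x 45
c (0.5069 0.3468) ztop 0.0375 ang -88.5  size 105 x 46
c (0.4684 -0.1489) ztop 0.1707 ang -4.5  size 20 x 18
c (0.4043 0.3502) ztop 0.0381 ang -88.3  size 103 x 46
[0.3994, 0.3557, 0.0164] 0.83
[0.7793, 0.1488, 0.0083] 0.41
[0.5154, 0.0781, 0.0333] 0.63
side
c (0.6141 0.3098) ztop 0.0376 ang -83.2  size 206 x 46
c (0.5050 0.3451) ztop 0.0367 ang -88.3  size 106 x 46
c (0.4025 0.3510) ztop 0.0364 ang -88.3  size 110 x 46
c (0.5129 0.0778) ztop 0.0554 ang 2.1  size 104 x 45
top rim 671 [[ 0.4154 -0.0597  0.0626]
 [ 0.4606  0.0826  0.0667]
 [ 0.6046  0.213   0.0698]]
 front wall 0.18 83 [0.4189 0.1863 0.067 ]
 front wall 0.08 81 [0.4208 0.0797 0.0666]
 front wall 0.0 78 [ 0.4219 -0.0011  0.0672]
 left wall 0.45 51 [0.4497 0.2086 0.0668]
 left wall 0.5 49 [0.5003 0.2092 0.0669]
 left wall 0.55 47 [0.5498 0.2095 0.0674]
side rim 789 [[ 0.4137 -0.0593  0.0625]
 [ 0.4522  0.1059  0.067 ]
 [ 0.6048  0.2168  0.0699]]
 front wall 0.18 91 [0.4192 0.194  0.0673]
 front wall 0.08 85 [0.4192 0.0764 0.0675]
 front wall 0.0 106 [ 0.4205 -0.      0.0671]
 left wall 0.45 69 [0.4496 0.2093 0.0663]
 left wall 0.5 64 [0.4992 0.2101 0.0667]
 left wall 0.55 66 [0.5497 0.2112 0.0666]
```

The radio in the box is at (0.514, 0.078), angled about 2°. The waiting radios are at (0.610, 0.359), (0.506, 0.346) and (0.4035, 0.3505), all with their antennas towards +y. The box yaw is about 0.8°.

```bash
cat > go.py <<'E'
import sys
from h import *
np.set_printoptions(precision=4,suppress=True)
# args: x,y,z,yawdeg[,tiltdeg about tool-x] ...
s=state(); p=np.array(s["tool_pos"]); R=Ro.from_euler("xyz",s["ee_rot"])
print("now",p,np.degrees(s["ee_rot"]).round(2),"F",np.array(s["wrist_force"]).round(1),"gap %.4f t %.2f q7 %.2f"%(s["finger_gap"],s["time"],s["joint_positions"][6]))
pp,pR=p,R
for a in sys.argv[1:]:
    v=[float(t) for t in a.split(",")]
    T=Ro.from_euler("xyz",[180,0,v[3]],degrees=True)
    if len(v)>4: T=T*Ro.from_euler("xyz",v[4:7],degrees=True)
    d=R.inv().apply(np.array(v[:3])-p); r=(R.inv()*T).as_rotvec()
    n=max(np.linalg.norm(np.array(v[:3])-pp)/.0625,np.degrees((pR.inv()*T).magnitude())/10.7)
    pp,pR=np.array(v[:3]),T
    print(a,"->",d.round(4).tolist(),r.round(4).tolist(),"rows %.1f"%n)
E
python3 go.py -- 2>/dev/null; python3 go.py 0.45,-0.35,0.30,10 0.514,0.078,0.28,2.1
```

```text
now [ 0.2203 -0.6115  0.2313] [180.     0.    19.82] F [ 0.1 -0.1  0.1] gap 0.0851 t 2.10 q7 -0.06
now [ 0.2203 -0.6115  0.2313] [180.     0.    19.82] F [ 0.1 -0.1  0.1] gap 0.0851 t 2.10 q7 -0.06
0.45,-0.35,0.30,10 -> [0.3048, -0.1682, -0.0687] [0.0001, 0.0001, 0.1713] rows 5.7
0.514,0.078,0.28,2.1 -> [0.5101, -0.5491, -0.0487] [0.0001, 0.0001, 0.3092] rows 6.9
```

Request:
apply_moves([
  [[0.74,0.1,-0.056,-0.04,0,0,0.05],[0.74,0.2,-0.112,-0.068,0,0,0.1],[0.74,0.305,-0.168,-0.068,0,0,0.171],[0.74,0.305,-0.168,-0.068,0,0,0.171],[0.74,0.305,-0.168,-0.068,0,0,0.171],[0.74,0.305,-0.168,-0.068,0,0,0.171]],
], squeeze=50)

```text
time: 2.85
tool_pos: [0.4525, -0.3471, 0.3002]
ee_rot: [3.141, -0.001, 0.178]
wrist_force: [0.1, -0.3, 0.4]
finger_gap: 0.063
```

```bash
python3 go.py 0.514,0.078,0.26,2.1
```

```text
now [ 0.4525 -0.3471  0.3002] [179.97  -0.07  10.21] F [ 0.1 -0.3  0.4] gap 0.0630 t 2.85 q7 -0.81
0.514,0.078,0.26,2.1 -> [0.1358, -0.4075, 0.0401] [0.0004, -0.0013, 0.1415] rows 6.9
```

Request:
apply_moves([
  [[0.74,0.136,-0.407,0.0,0,0,0.141],[0.74,0.136,-0.407,0.0,0,0,0.141],[0.74,0.136,-0.407,0,0,0,0.141],[0.74,0.136,-0.407,0,0,0,0.141],[0.74,0.136,-0.407,0,0,0,0.141],[0.74,0.136,-0.407,0.04,0,0,0.141],[0.74,0.136,-0.407,0.04,0,0,0.141],[0.74,0.136,-0.407,0.04,0,0,0.141],[0.74,0.136,-0.407,0.04,0,0,0.141]],
])

```text
time: 3.98
tool_pos: [0.5135, 0.0738, 0.2594]
ee_rot: [3.141, 0.0, 0.034]
wrist_force: [0.3, -0.0, -0.2]
finger_gap: 0.0636
```

```bash
python3 go.py 0.514,0.078,0.12,2.1
python3 - <<'E'
from h import *
for n in("top","side"):
    c=cams.camera(n); cv2.imwrite(f"pics/{n}1.png",c["pixels"])
E
```

```text
now [0.5135 0.0738 0.2594] [179.95   0.     1.94] F [ 0.3 -0.  -0.2] gap 0.0636 t 3.98 q7 -1.76
0.514,0.078,0.12,2.1 -> [0.0007, -0.0043, 0.1394] [0.0008, 0.0001, -0.0027] rows 2.2
```

View pics/side1.png

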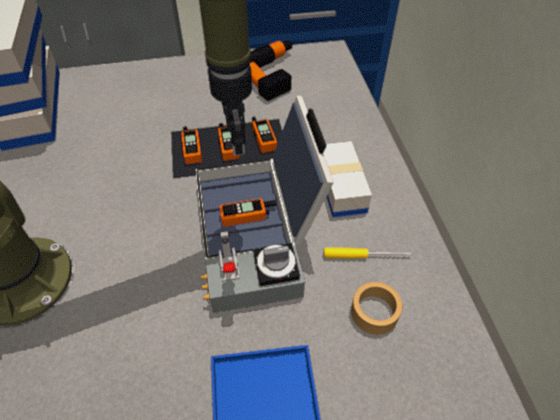

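The gripper at (237,130) hangs above the box in line with the radio at (243,211). The radio and lid are clear.

Request:
apply_moves([
  [[0.74,0.001,-0.004,0.05,0,0,0],[0.74,0.001,-0.004,0.1,0,0,0],[0.74,0.001,-0.004,0.14,0,0,0],[0.74,0.001,-0.004,0.14,0,0,0],[0.74,0.001,-0.004,0.14,0,0,0]],
])

```text
time: 4.7
tool_pos: [0.5157, 0.0777, 0.1211]
ee_rot: [3.141, -0.003, 0.032]
wrist_force: [0.3, 0.4, 0.5]
finger_gap: 0.0631
```

```bash
python3 go.py 0.514,0.078,0.034,2.1
```

```text
now [0.5157 0.0777 0.1211] [179.99  -0.15   1.85] F [0.3 0.4 0.5] gap 0.0631 t 4.70 q7 -1.84
0.514,0.078,0.034,2.1 -> [-0.0019, -0.0004, 0.0871] [0.0001, -0.0026, -0.0044] rows 1.4
```

Request:
apply_moves([
  [[0.74,-0.002,0,0.04,0,0,0],[0.74,-0.002,0,0.07,0,0,0],[0.74,-0.002,0,0.087,0,0,0],[0.74,-0.002,0,0.087,0,0,0],[0.74,-0.002,0,0.087,0,0,0],[0.4,-0.002,0,0.087,0,0,0],[0.4,-0.002,0,0.087,0,0,0],[0.4,-0.002,0,0.087,0,0,0],[0.4,-0.002,0,0.087,0,0,0]],
])

```text
time: 5.82
tool_pos: [0.5137, 0.0785, 0.0339]
ee_rot: [3.141, -0.003, 0.034]
wrist_force: [-1.1, 0.1, 6.3]
finger_gap: 0.0446
```

```bash
python3 go.py 0.514,0.078,0.27,2.1
```

```text
now [0.5137 0.0785 0.0339] [179.98  -0.16   1.94] F [-1.1  0.1  6.3] gap 0.0446 t 5.83 q7 -1.92
0.514,0.078,0.27,2.1 -> [0.001, 0.0006, -0.2361] [0.0003, -0.0028, -0.0029] rows 3.8
```

Request:
apply_moves([
  [[0.4,0,0,-0.02,0,0,0],[0.4,0,0,-0.05,0,0,0],[0.4,0,0,-0.09,0,0,0],[0.4,0,0,-0.14,0,0,0],[0.4,0,0,-0.19,0,0,0],[0.4,0,0,-0.236,0,0,0],[0.4,0,0,-0.236,0,0,0],[0.4,0,0,-0.236,0,0,0]],
])

```text
time: 6.82
tool_pos: [0.5115, 0.0781, 0.2671]
ee_rot: [3.141, 0.002, 0.034]
wrist_force: [-0.2, 0.1, -3.6]
finger_gap: 0.0448
```

```bash
python3 go.py 0.50,-0.15,0.27,2.1 0.5,-0.346,0.27,2.1
python3 - <<'E'
from h import *
for n in("side",):
    c=cams.camera(n); cv2.imwrite(f"pics/{n}2.png",c["pixels"])
E
```

```text
now [0.5115 0.0781 0.2671] [179.97   0.11   1.94] F [-0.2  0.1 -3.6] gap 0.0448 t 6.83 q7 -1.77
0.50,-0.15,0.27,2.1 -> [-0.0192, 0.2276, -0.0027] [0.0005, 0.0019, -0.0029] rows 3.7
0.5,-0.346,0.27,2.1 -> [-0.0258, 0.4234, -0.0026] [0.0005, 0.0019, -0.0029] rows 3.1
```

View pics/side2.png

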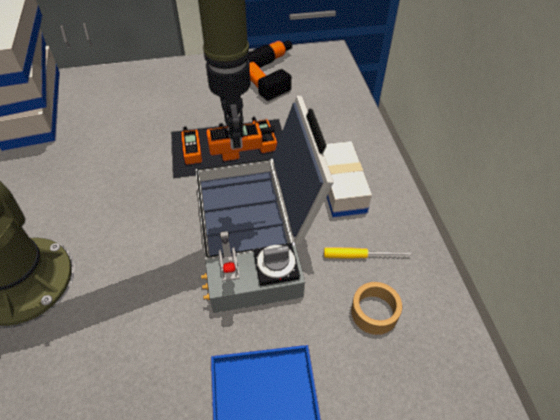

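The radio is held level at (240,137).

Request:
apply_moves([
  [[0.4,-0.01,0.06,-0.003,0,0,0],[0.4,-0.02,0.12,-0.003,0,0,0],[0.4,-0.03,0.18,-0.003,0,0,0],[0.4,-0.04,0.24,-0.003,0,0,0],[0.4,-0.04,0.3,-0.003,0,0,0],[0.4,-0.04,0.36,-0.003,0,0,0],[0.4,-0.04,0.423,-0.003,0,0,0],[0.4,-0.04,0.423,-0.003,0,0,0],[0.4,-0.04,0.423,-0.003,0,0,0]],
])

```text
time: 8.0
tool_pos: [0.486, -0.345, 0.2689]
ee_rot: [-3.138, 0.003, 0.033]
wrist_force: [0.4, 1.1, -2.4]
finger_gap: 0.0451
```

```bash
python3 - <<'E'
from h import *
c=cams.camera("side");P=cloud(c)
hsv=cv2.cvtColor(c["pixels"],cv2.COLOR_BGR2HSV)
m=(hsv[...,0]>105)&(hsv[...,0]<130)&(hsv[...,1]>150)&(P[...,0]>.3)&(P[...,0]<.7)&(P[...,1]<-.2)&(P[...,1]>-.5)
q=P[m]
r=q[abs(q[:,2]-.026)<.003];print(len(r),r.min(0),r.max(0))
print(cv2.minAreaRect((r[:,:2]*1000).astype(np.float32)))
E
python3 go.py 0.486,-0.346,0.08,0 0.486,-0.346,0.021,0
```

```text
336 [ 0.40443438 -0.40537795  0.02318962] [ 0.59607617 -0.25853634  0.02894233]
((499.5058288574219, -330.87933349609375), (140.1631622314453, 187.263427734375), 87.20272827148438)
now [ 0.4866 -0.3441  0.2696] [-179.84    0.11    2.03] F [ 1.   0.2 -2.4] gap 0.0451 t 8.05 q7 -1.01
0.486,-0.346,0.08,0 -> [-0.0003, 0.0024, 0.1896] [-0.0027, 0.002, 0.0353] rows 3.0
0.486,-0.346,0.021,0 -> [-0.0002, 0.0025, 0.2486] [-0.0027, 0.002, 0.0353] rows 0.9
```

Request:
apply_moves([
  [[0.4,0,0.002,0.06,0,0,0.035],[0.4,0,0.002,0.12,0,0,0.035],[0.4,0,0.002,0.18,0,0,0.035],[0.4,0,0.002,0.22,0,0,0.035],[0.4,0,0.002,0.24,0,0,0.035],[0.4,0,0.002,0.248,0,0,0.035],[0.4,0,0.002,0.248,0,0,0.035],[0.4,0,0.002,0.248,0,0,0.035]],
])

```text
time: 9.05
tool_pos: [0.488, -0.3486, 0.0252]
ee_rot: [3.14, -0.003, -0.001]
wrist_force: [-0.3, 0.1, -3.0]
finger_gap: 0.0447
```

```bash
python3 go.py
```

```text
now [ 0.488  -0.3486  0.0252] [179.88  -0.15  -0.06] F [-0.3  0.1 -3. ] gap 0.0447 t 9.05 q7 -1.10
```

Request:
apply_moves([
  [[0.4,0,0,0.002,0,0,0],[0.4,0,0,0.004,0,0,0],[0.4,0,0,0.004,0,0,0]],
])

```text
time: 9.43
tool_pos: [0.487, -0.3482, 0.0199]
ee_rot: [3.141, -0.001, -0.001]
wrist_force: [-0.9, 0.0, 0.4]
finger_gap: 0.0448
```

Contact has been made, so I'll release and rise.

Request:
apply_moves([
  [[0.74,0,0,0,0,0,0],[0.74,0,0,0,0,0,0],[0.74,0,0,0,0,0,0],[0.74,0,0,-0.05,0,0,0],[0.74,0,0,-0.11,0,0,0],[0.74,0,0,-0.17,0,0,0],[0.74,0,0,-0.23,0,0,0],[0.74,0,0,-0.28,0,0,0],[0.74,0,0,-0.28,0,0,0]],
])

```text
time: 10.55
tool_pos: [0.4887, -0.3488, 0.3048]
ee_rot: [3.136, -0.008, -0.001]
wrist_force: [-0.0, -0.4, -0.5]
finger_gap: 0.0632
```

```bash
python3 radios.py; python3 go.py 0.46,0.1,0.3,45 0.404,0.3505,0.25,91.7
python3 - <<'E'
from h import *
for n in("side",):
    c=cams.camera(n); cv2.imwrite(f"pics/{n}3.png",c["pixels"])
E
```

```text
top
c (0.6100 0.3597) ztop 0.0376 ang -84.3  size 105 x 46
c (0.4873 -0.3458) ztop 0.0418 ang 0.5  size 104 x 44
c (0.5068 0.3474) ztop 0.0378 ang -88.5  size 105 x 46
c (0.4669 -0.1500) ztop 0.1705 ang 85.5  size 20 x 18
c (0.4043 0.3499) ztop 0.0379 ang -88.2  size 103 x 46
[0.3994, 0.3545, 0.0143] 0.82
[0.4889, -0.3473, 0.0177] 0.79
side
c (0.4868 -0.3489) ztop 0.0412 ang -0.5  size 104 x 45
now [ 0.486  -0.3474  0.2975] [-179.91    0.14   -0.07] F [ 0.4 -0.2  0.4] gap 0.0633 t 10.75 q7 -1.04
0.46,0.1,0.3,45 -> [-0.0265, -0.4474, -0.0017] [-0.0025, 0.0017, -0.7866] rows 7.2
0.404,0.3505,0.25,91.7 -> [-0.0827, -0.6977, 0.0488] [-0.0032, 0.0006, -1.6016] rows 4.4
```

View pics/side3.png

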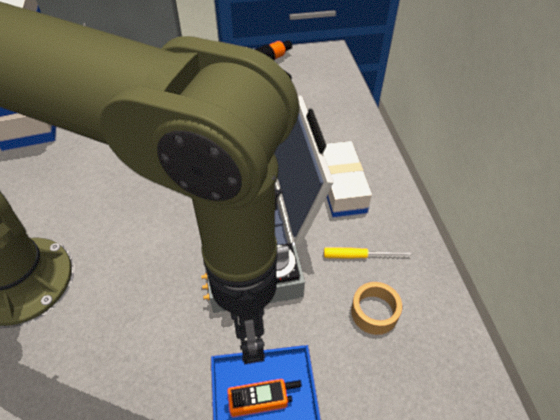

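The finished radio lies flat, face up, in the tray at (258,397). Next is waiting radio C.

Request:
apply_moves([
  [[0.74,-0.026,-0.06,0,0,0,-0.16],[0.74,-0.026,-0.12,0,0,0,-0.32],[0.74,-0.026,-0.18,0,0,0,-0.48],[0.74,-0.026,-0.24,0,0,0,-0.64],[0.74,-0.026,-0.3,0,0,0,-0.787],[0.74,-0.026,-0.36,0,0,0,-0.787],[0.74,-0.026,-0.447,0,0,0,-0.787],[0.74,-0.026,-0.447,0,0,0,-0.787],[0.74,-0.026,-0.447,0,0,0,-0.787]],
])

```text
time: 11.92
tool_pos: [0.4603, 0.1013, 0.2983]
ee_rot: [-3.14, 0.001, 0.791]
wrist_force: [0.5, -0.9, -0.3]
finger_gap: 0.0632
```

```bash
python3 go.py 0.404,0.3505,0.2,91.7
```

```text
now [0.4603 0.1013 0.2983] [-179.92    0.07   45.3 ] F [ 0.5 -0.9 -0.3] gap 0.0632 t 11.93 q7 -0.99
0.404,0.3505,0.2,91.7 -> [0.1376, -0.2152, 0.0984] [-0.0018, 0.0006, -0.8098] rows 4.4
```

Request:
apply_moves([
  [[0.74,0.034,-0.054,0.02,0,0,-0.17],[0.74,0.07,-0.108,0.05,0,0,-0.34],[0.74,0.104,-0.162,0.08,0,0,-0.51],[0.74,0.138,-0.215,0.098,0,0,-0.68],[0.74,0.138,-0.215,0.098,0,0,-0.81],[0.74,0.138,-0.215,0.098,0,0,-0.81],[0.74,0.138,-0.215,0.098,0,0,-0.81],[0.74,0.138,-0.215,0.098,0,0,-0.81]],
])

```text
time: 12.92
tool_pos: [0.4081, 0.3469, 0.2014]
ee_rot: [3.141, 0.001, 1.591]
wrist_force: [0.8, 0.4, -0.9]
finger_gap: 0.0632
```

```bash
python3 - <<'E'
from h import *
from radios import radios
radios(cams.camera("side"))
E
python3 go.py 0.404,0.3505,0.016,91.7
```

```text
c (0.6143 0.3115) ztop 0.0375 ang -83.0  size 206 x 46
c (0.5053 0.3458) ztop 0.0366 ang -88.8  size 104 x 46
c (0.4024 0.3497) ztop 0.0359 ang -88.6  size 110 x 46
c (0.4865 -0.3492) ztop 0.0410 ang 0.0  size 104 x 45
now [0.4079 0.3472 0.2015] [179.94   0.05  91.22] F [-0.5 -0.1  0.4] gap 0.0631 t 12.97 q7 -0.88
0.404,0.3505,0.016,91.7 -> [0.0035, -0.004, 0.1855] [0.0011, 0.0009, -0.0084] rows 3.0
```

Request:
apply_moves([
  [[0.74,0.003,-0.0045,0.06,0,0,-0.008],[0.74,0.003,-0.0045,0.12,0,0,-0.008],[0.74,0.003,-0.0045,0.16,0,0,-0.008],[0.74,0.003,-0.0045,0.185,0,0,-0.008],[0.74,0.003,-0.0045,0.185,0,0,-0.008],[0.74,0.003,-0.0045,0.185,0,0,-0.008]],
])

```text
time: 13.72
tool_pos: [0.4032, 0.3519, 0.0176]
ee_rot: [3.14, -0.001, 1.603]
wrist_force: [0.2, 0.1, 0.2]
finger_gap: 0.0633
```

```bash
python3 go.py 0.4035,0.3505,0.0158,91.7
```

```text
now [0.4032 0.3519 0.0176] [179.9   -0.04  91.83] F [0.2 0.1 0.2] gap 0.0633 t 13.72 q7 -1.07
0.4035,0.3505,0.0158,91.7 -> [-0.0015, 0.0003, 0.0018] [0.0018, -0.0008, 0.0023] rows 0.0
```

Request:
apply_moves([
  [[0.4,-0.001,0,0.002,0,0,0],[0.4,-0.001,0,0.002,0,0,0],[0.4,-0.001,0,0.002,0,0,0],[0.4,-0.001,0,0.002,0,0,0],[0.4,-0.001,0,-0.03,0,0,0],[0.4,-0.001,0,-0.08,0,0,0],[0.4,-0.001,0,-0.13,0,0,0],[0.4,-0.001,0,-0.18,0,0,0],[0.4,-0.001,0,-0.22,0,0,0],[0.4,-0.001,0,-0.22,0,0,0]],
])

```text
time: 14.98
tool_pos: [0.4033, 0.352, 0.2395]
ee_rot: [3.136, -0.002, 1.604]
wrist_force: [0.5, -0.0, -1.7]
finger_gap: 0.0447
```

```bash
python3 go.py 0.498,0.004,0.24,0.8
```

```text
now [0.4033 0.352  0.2395] [179.66  -0.13  91.88] F [ 0.5 -0.  -1.7] gap 0.0447 t 14.97 q7 -0.86
0.498,0.004,0.24,0.8 -> [-0.351, 0.0832, -0.0008] [0.0029, -0.0065, 1.5896] rows 8.5
```

Request:
apply_moves([
  [[0.4,-0.035,0.008,0,0,0,0.16],[0.4,-0.08,0.018,0,0,0,0.34],[0.4,-0.125,0.03,0,0,0,0.52],[0.4,-0.17,0.04,0,0,0,0.7],[0.4,-0.215,0.05,0,0,0,0.88],[0.4,-0.26,0.062,0,0,0,1.06],[0.4,-0.305,0.072,0,0,0,1.24],[0.4,-0.351,0.083,0,0,0,1.42],[0.4,-0.351,0.083,0,0,0,1.59],[0.4,-0.351,0.083,0,0,0,1.59]],
])

```text
time: 16.23
tool_pos: [0.4957, 0.0023, 0.2347]
ee_rot: [-3.141, 0.003, 0.015]
wrist_force: [-0.3, 0.3, -2.4]
finger_gap: 0.0449
```

```bash
python3 go.py 0.498,0.004,0.24,0.8
```

```text
now [0.4957 0.0023 0.2347] [-179.96    0.16    0.84] F [-0.3  0.3 -2.4] gap 0.0449 t 16.23 q7 -1.62
0.498,0.004,0.24,0.8 -> [0.0024, -0.0017, -0.0053] [-0.0007, 0.0029, 0.0007] rows 0.1
```

Descend to z 0.045, then finely.

Request:
apply_moves([
  [[0.4,0.002,-0.002,0.04,0,0,0],[0.4,0.002,-0.002,0.09,0,0,0],[0.4,0.002,-0.002,0.14,0,0,0],[0.4,0.002,-0.002,0.17,0,0,0],[0.4,0.002,-0.002,0.185,0,0,0],[0.4,0.002,-0.002,0.19,0,0,0],[0.4,0.002,-0.002,0.19,0,0,0]],
])

```text
time: 17.1
tool_pos: [0.4993, 0.0048, 0.047]
ee_rot: [3.141, -0.001, 0.015]
wrist_force: [0.8, 0.1, -2.3]
finger_gap: 0.0449
```

```bash
python3 go.py 0.498,0.004,0.0345,0.8
```

```text
now [0.4993 0.0048 0.047 ] [179.99  -0.07   0.85] F [ 0.8  0.1 -2.3] gap 0.0449 t 17.10 q7 -1.77
0.498,0.004,0.0345,0.8 -> [-0.0014, 0.0008, 0.0125] [0.0002, -0.0013, 0.0009] rows 0.2
```

Request:
apply_moves([
  [[0.4,0,0.001,0.005,0,0,0],[0.4,0,0.001,0.01,0,0,0],[0.4,0,0.001,0.013,0,0,0],[0.4,0,0.001,0.013,0,0,0]],
])

```text
time: 17.6
tool_pos: [0.4987, 0.0035, 0.034]
ee_rot: [3.141, 0.0, 0.014]
wrist_force: [-1.8, -0.2, 4.6]
finger_gap: 0.0452
```

Request:
apply_moves([
  [[0.7,0,0,0,0,0,0],[0.7,0,0,0,0,0,0],[0.7,0,0,0,0,0,0],[0.7,0,0,-0.04,0,0,0],[0.7,0,0,-0.09,0,0,0],[0.7,0,0,-0.15,0,0,0],[0.7,0,0,-0.2,0,0,0],[0.7,0,0,-0.2,0,0,0]],
])

```text
time: 18.6
tool_pos: [0.5014, 0.0039, 0.2376]
ee_rot: [3.14, -0.008, 0.014]
wrist_force: [0.3, 0.3, -0.2]
finger_gap: 0.0598
```

```bash
python3 radios.py; python3 go.py 0.506,0.3465,0.2,91.6
python3 - <<'E'
from h import *
for n in("side",):
    c=cams.camera(n); cv2.imwrite(f"pics/{n}4.png",c["pixels"])
E
```

```text
top
c (0.6099 0.3598) ztop 0.0376 ang -82.4  size 105 x 47
c (0.4873 -0.3460) ztop 0.0421 ang 0.7  size 104 x 44
c (0.5067 0.3476) ztop 0.0377 ang -89.1  size 104 x 45
c (0.4680 -0.1500) ztop 0.1712 ang 87.0  size 20 x 20
[0.5657, -0.1018, 0.1194] 0.56
side
c (0.6138 0.3107) ztop 0.0374 ang -84.0  size 207 x 46
c (0.4978 -0.0626) ztop 0.0676 ang 2.7  size 85 x 28
c (0.4865 -0.3492) ztop 0.0411 ang 0.2  size 104 x 45
now [0.4977 0.0036 0.2318] [-179.99    0.14    0.79] F [-0.   1.  -0.5] gap 0.0598 t 18.80 q7 -1.63
0.506,0.3465,0.2,91.6 -> [0.0131, -0.3428, 0.0319] [-0.0022, 0.0018, -1.5849] rows 8.5
```

View pics/side4.png

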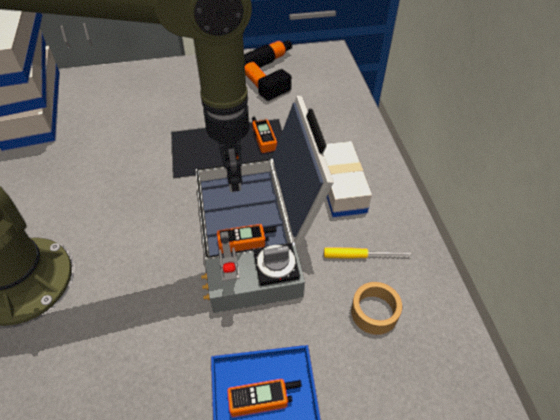

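Radio C is in lane 2 at (242,238), lying flat. Next is B at (0.506, 0.3465).

Request:
apply_moves([
  [[0.74,0.001,-0.04,0,0,0,-0.17],[0.74,0.003,-0.08,0,0,0,-0.34],[0.74,0.004,-0.12,0,0,0,-0.51],[0.74,0.006,-0.16,0,0,0,-0.68],[0.74,0.008,-0.2,0,0,0,-0.85],[0.74,0.01,-0.24,0,0,0,-1.02],[0.74,0.012,-0.29,0.01,0,0,-1.19],[0.74,0.013,-0.343,0.03,0,0,-1.36],[0.74,0.013,-0.343,0.032,0,0,-1.53],[0.74,0.013,-0.343,0.032,0,0,-1.585]],
])

```text
time: 20.1
tool_pos: [0.5053, 0.3476, 0.1988]
ee_rot: [-3.137, 0.001, 1.605]
wrist_force: [-0.1, -0.8, 0.9]
finger_gap: 0.0636
```

```bash
python3 - <<'E'
from h import *
from radios import radios
radios(cams.camera("side"))
E
python3 go.py 0.506,0.3465,0.03,91.4
```

```text
c (0.6143 0.3098) ztop 0.0373 ang -83.2  size 206 x 47
c (0.5052 0.3463) ztop 0.0369 ang -88.0  size 106 x 46
c (0.4977 -0.0622) ztop 0.0652 ang 3.3  size 84 x 29
c (0.4863 -0.3489) ztop 0.0412 ang -0.2  size 104 x 45
now [0.5058 0.3471 0.199 ] [-179.78    0.04   91.91] F [-0.1 -0.4 -0.5] gap 0.0632 t 20.15 q7 -0.90
0.506,0.3465,0.03,91.4 -> [-0.0005, 0.0008, 0.169] [-0.0038, 0.0006, 0.0089] rows 2.7
```

Request:
apply_moves([
  [[0.74,0,0.001,0.06,-0.004,0,0.008],[0.74,0,0.001,0.12,-0.004,0,0.008],[0.74,0,0.001,0.16,-0.004,0,0.008],[0.74,0,0.001,0.183,-0.004,0,0.008],[0.74,0,0.001,0.183,-0.004,0,0.008],[0.74,0,0.001,0.183,-0.004,0,0.008]],
])

```text
time: 20.9
tool_pos: [0.5088, 0.3479, 0.0199]
ee_rot: [3.136, -0.002, 1.591]
wrist_force: [0.6, 0.1, 0.5]
finger_gap: 0.063
```

```bash
python3 go.py 0.506,0.3465,0.0158,91.5
```

```text
now [0.5088 0.3479 0.0199] [179.65  -0.09  91.14] F [0.6 0.1 0.5] gap 0.0630 t 20.90 q7 -1.02
0.506,0.3465,0.0158,91.5 -> [-0.0013, -0.0029, 0.0041] [0.006, -0.0016, -0.0063] rows 0.1
```

Request:
apply_moves([
  [[0.74,-0.001,-0.003,0.003,0.006,0,-0.006],[0.4,-0.001,-0.003,0.003,0.006,0,-0.006],[0.4,-0.001,-0.003,0.003,0.006,0,-0.006],[0.4,-0.001,-0.003,0.003,0.006,0,-0.006],[0.4,-0.001,-0.003,0.003,0.006,0,-0.006]],
])

```text
time: 21.52
tool_pos: [0.5056, 0.346, 0.0163]
ee_rot: [-3.141, -0.0, 1.597]
wrist_force: [-1.0, -0.6, 6.4]
finger_gap: 0.0447
```

```bash
python3 go.py 0.506,0.3465,0.24,91.5
```

```text
now [0.5056 0.346  0.0163] [-179.97   -0.01   91.48] F [-1.  -0.6  6.4] gap 0.0447 t 21.52 q7 -1.02
0.506,0.3465,0.24,91.5 -> [0.0005, 0.0003, -0.2237] [-0.0006, -0.0002, -0.0004] rows 3.6
```

Request:
apply_moves([
  [[0.4,0,0,-0.03,0,0,0],[0.4,0,0,-0.08,0,0,0],[0.4,0,0,-0.13,0,0,0],[0.4,0,0,-0.18,0,0,0],[0.4,0,0,-0.22,0,0,0],[0.4,0,0,-0.22,0,0,0]],
])

```text
time: 22.28
tool_pos: [0.5062, 0.3471, 0.2379]
ee_rot: [3.139, -0.002, 1.597]
wrist_force: [0.0, -0.6, -3.1]
finger_gap: 0.0444
```

```bash
python3 go.py 0.497,0.0785,0.24,0.8
```

```text
now [0.5062 0.3471 0.2379] [179.86  -0.14  91.49] F [ 0.  -0.6 -3.1] gap 0.0444 t 22.27 q7 -0.89
0.497,0.0785,0.24,0.8 -> [-0.2682, -0.0162, -0.0028] [-0.0001, -0.0038, 1.5829] rows 8.5
```

Request:
apply_moves([
  [[0.4,-0.03,-0.002,0,0,0,0.16],[0.4,-0.06,-0.004,0,0,0,0.34],[0.4,-0.09,-0.006,0,0,0,0.52],[0.4,-0.12,-0.008,0,0,0,0.7],[0.4,-0.15,-0.01,0,0,0,0.88],[0.4,-0.18,-0.012,0,0,0,1.06],[0.4,-0.21,-0.014,0,0,0,1.24],[0.4,-0.24,-0.016,0,0,0,1.42],[0.4,-0.268,-0.016,0,0,0,1.583],[0.4,-0.268,-0.016,0,0,0,1.583]],
])

```text
time: 23.52
tool_pos: [0.4953, 0.0739, 0.2329]
ee_rot: [3.14, 0.006, 0.008]
wrist_force: [-0.7, 0.4, -3.2]
finger_gap: 0.045
```

```bash
python3 go.py 0.497,0.0785,0.045,0.8
```

```text
now [0.4953 0.0739 0.2329] [179.91   0.34   0.46] F [-0.7  0.4 -3.2] gap 0.0450 t 23.52 q7 -1.79
0.497,0.0785,0.045,0.8 -> [0.0029, -0.0049, 0.1879] [0.0015, 0.0059, -0.0059] rows 3.0
```

Request:
apply_moves([
  [[0.4,0.003,-0.004,0.04,0,0.005,-0.005],[0.4,0.003,-0.004,0.09,0,0.005,-0.005],[0.4,0.003,-0.004,0.14,0,0.005,-0.005],[0.4,0.003,-0.004,0.17,0,0.005,-0.005],[0.4,0.003,-0.004,0.185,0,0.005,-0.005],[0.4,0.003,-0.004,0.188,0,0.005,-0.005],[0.4,0.003,-0.004,0.188,0,0.005,-0.005]],
])

```text
time: 24.4
tool_pos: [0.4996, 0.0819, 0.0481]
ee_rot: [-3.141, -0.004, 0.019]
wrist_force: [-0.3, 0.5, -2.4]
finger_gap: 0.0449
```

```bash
python3 go.py 0.497,0.0785,0.0342,0.8
```

```text
now [0.4996 0.0819 0.0481] [-179.99   -0.25    1.11] F [-0.3  0.5 -2.4] gap 0.0449 t 24.40 q7 -1.96
0.497,0.0785,0.0342,0.8 -> [-0.0028, 0.0033, 0.0138] [-0.0002, -0.0044, 0.0053] rows 0.2
```

Request:
apply_moves([
  [[0.4,-0.002,0.003,0.002,0,-0.004,0.005],[0.4,-0.002,0.003,0.007,0,-0.004,0.005],[0.4,-0.002,0.003,0.012,0,-0.004,0.005],[0.4,-0.002,0.003,0.0145,0,-0.004,0.005],[0.4,-0.002,0.003,0.0145,0,-0.004,0.005]],
])

```text
time: 25.02
tool_pos: [0.497, 0.0782, 0.0342]
ee_rot: [3.14, 0.002, 0.014]
wrist_force: [-5.9, -2.4, 13.7]
finger_gap: 0.0447
```

Request:
apply_moves([
  [[0.7,0,0,-0.001,0,0,0],[0.7,0,0,-0.001,0,0,0],[0.7,0,0,-0.001,0,0,0],[0.7,0,0,-0.04,0,0,0],[0.7,0,0,-0.09,0,0,0],[0.7,0,0,-0.15,0,0,0],[0.7,0,0,-0.2,0,0,0],[0.7,0,0,-0.2,0,0,0]],
])

```text
time: 26.02
tool_pos: [0.4998, 0.0791, 0.237]
ee_rot: [3.141, -0.007, 0.014]
wrist_force: [0.2, 0.0, -0.8]
finger_gap: 0.0598
```

```bash
python3 radios.py; python3 go.py 0.61,0.36,0.2,96
python3 - <<'E'
from h import *
for n in("side","top"):
    c=cams.camera(n); cv2.imwrite(f"pics/{n}5.png",c["pixels"])
E
```

```text
top
c (0.6102 0.3599) ztop 0.0380 ang -83.1  size 105 x 47
c (0.5009 0.0024) ztop 0.0559 ang 1.3  size 103 x 44
c (0.4871 -0.3458) ztop 0.0418 ang -0.3  size 104 x 44
c (0.4677 -0.1493) ztop 0.1705 ang -82.5  size 20 x 20
[0.4968, 0.0067, 0.0349] 0.74
[0.4889, -0.3475, 0.0158] 0.72
[0.7528, -0.2128, 0.0007] 0.66
side
c (0.6143 0.3106) ztop 0.0374 ang -82.8  size 207 x 46
c (0.5001 0.0119) ztop 0.0560 ang -89.8  size 177 x 104
c (0.4865 -0.3491) ztop 0.0411 ang 0.3  size 104 x 45
now [0.4964 0.0782 0.2313] [179.99   0.2    0.79] F [-0.6 -0.4  0.1] gap 0.0601 t 26.23 q7 -1.79
0.61,0.36,0.2,96 -> [0.1176, -0.2802, 0.0309] [-0.0029, 0.0028, -1.6617] rows 8.9
```

View pics/top5.png

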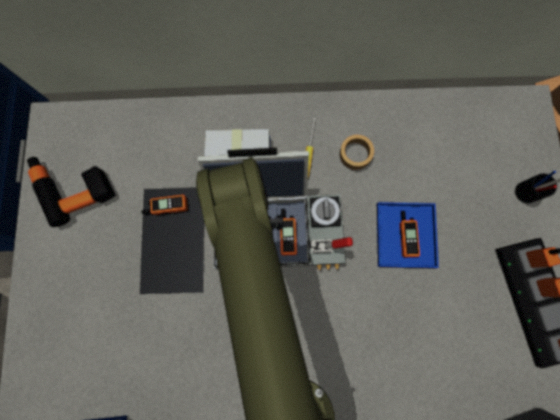

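View pics/side5.png

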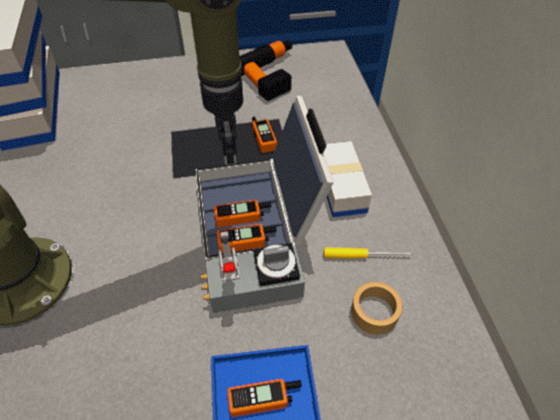

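Radios B and C lie flat in lanes 1 and 2. Now radio A.

Request:
apply_moves([
  [[0.74,0.005,-0.035,0,0,0,-0.17],[0.74,0.01,-0.07,0,0,0,-0.34],[0.74,0.02,-0.105,0,0,0,-0.51],[0.74,0.03,-0.14,0,0,0,-0.68],[0.74,0.045,-0.175,0,0,0,-0.85],[0.74,0.06,-0.21,0,0,0,-1.02],[0.74,0.08,-0.245,0.01,0,0,-1.19],[0.74,0.1,-0.28,0.03,0,0,-1.36],[0.74,0.118,-0.28,0.031,0,0,-1.53],[0.74,0.118,-0.28,0.031,0,0,-1.66]],
])

```text
time: 27.58
tool_pos: [0.6118, 0.36, 0.1986]
ee_rot: [-3.137, 0.0, 1.678]
wrist_force: [-0.4, 0.5, 0.4]
finger_gap: 0.0634
```

```bash
python3 - <<'E'
from h import *
from radios import radios
c=cams.camera("side");radios(c);cv2.imwrite("pics/side6.png",c["pixels"])
P=cloud(c);hsv=cv2.cvtColor(c["pixels"],cv2.COLOR_BGR2HSV)
m=(hsv[...,0]<16)&(hsv[...,1]>130)&(P[...,0]>.55)&(P[...,0]<.68)&(P[...,1]>.28)&(P[...,1]<.44)&(P[...,2]>.032)&(P[...,2]<.042)
print(cv2.minAreaRect((P[m][:,:2]*1000).astype(np.float32)))
E
python3 go.py 0.61,0.36,0.03,96
```

```text
c (0.6141 0.3104) ztop 0.0372 ang -83.2  size 206 x 46
c (0.5000 0.0122) ztop 0.0559 ang -89.7  size 180 x 105
c (0.4865 -0.3492) ztop 0.0411 ang -0.1  size 105 x 46
((608.2157592773438, 359.8848571777344), (45.839324951171875, 105.87897491455078), 6.784258842468262)
now [0.6113 0.36   0.1989] [-179.73    0.01   96.36] F [-0.4  0.6  0.8] gap 0.0630 t 27.62 q7 -0.80
0.61,0.36,0.03,96 -> [0.0002, -0.0005, 0.1689] [-0.0047, 0.0002, 0.0063] rows 2.7
```

View pics/side6.png

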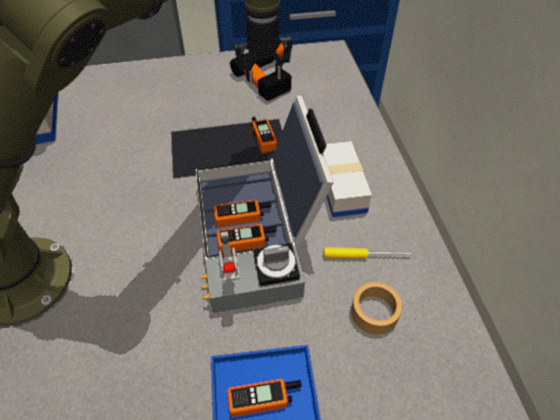

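The arm is above radio A, which still lies on the mat at (264,135).

Request:
apply_moves([
  [[0.74,0,-0.002,0.06,-0.005,0,0],[0.74,0,-0.002,0.12,-0.005,0,0],[0.74,0,-0.002,0.16,-0.005,0,0],[0.74,0,-0.002,0.183,-0.005,0,0],[0.74,0,-0.002,0.183,-0.005,0,0],[0.74,0,-0.002,0.183,-0.005,0,0]],
])

```text
time: 28.38
tool_pos: [0.61, 0.3609, 0.0206]
ee_rot: [3.135, -0.002, 1.673]
wrist_force: [-1.0, 0.7, 0.6]
finger_gap: 0.0634
```

```bash
python3 go.py 0.609,0.36,0.016,96.5
```

```text
now [0.61   0.3609 0.0206] [179.64  -0.1   95.88] F [-1.   0.7  0.6] gap 0.0634 t 28.38 q7 -0.89
0.609,0.36,0.016,96.5 -> [-0.0008, -0.0011, 0.0046] [0.0063, -0.0017, -0.0109] rows 0.1
```

Request:
apply_moves([
  [[0.74,-0.001,-0.001,0.004,0.006,0,-0.01],[0.4,-0.001,-0.001,0.004,0.006,0,-0.01],[0.4,-0.001,-0.001,0.004,0.006,0,-0.01],[0.4,-0.001,-0.001,0.004,0.006,0,-0.01],[0.4,-0.001,-0.001,0.004,0.006,0,-0.01],[0.4,-0.001,-0.001,-0.03,0.006,0,-0.01],[0.4,-0.001,-0.001,-0.08,0.006,0,-0.01],[0.4,-0.001,-0.001,-0.14,0.006,0,-0.01],[0.4,-0.001,-0.001,-0.22,0.006,0,-0.01],[0.4,-0.001,-0.001,-0.22,0.006,0,-0.01]],
])

```text
time: 29.62
tool_pos: [0.6079, 0.3602, 0.2429]
ee_rot: [3.139, -0.003, 1.684]
wrist_force: [-0.6, 0.1, -2.1]
finger_gap: 0.0452
```

```bash
python3 go.py 0.496,0.1535,0.24,0.8
```

```text
now [0.6079 0.3602 0.2429] [179.84  -0.17  96.5 ] F [-0.6  0.1 -2.1] gap 0.0452 t 29.62 q7 -0.79
0.496,0.1535,0.24,0.8 -> [-0.1927, -0.1345, 0.002] [-0.0003, -0.0045, 1.6702] rows 8.9
```

Request:
apply_moves([
  [[0.4,-0.01,-0.03,0,0,0,0.16],[0.4,-0.03,-0.06,0,0,0,0.34],[0.4,-0.055,-0.09,0,0,0,0.52],[0.4,-0.08,-0.11,0,0,0,0.7],[0.4,-0.105,-0.13,0,0,0,0.88],[0.4,-0.13,-0.134,0,0,0,1.06],[0.4,-0.15,-0.134,0,0,0,1.24],[0.4,-0.17,-0.134,0,0,0,1.42],[0.4,-0.193,-0.134,0,0,0,1.6],[0.4,-0.193,-0.134,0,0,0,1.67]],
])

```text
time: 30.88
tool_pos: [0.4955, 0.1484, 0.2369]
ee_rot: [3.139, 0.005, 0.006]
wrist_force: [-0.8, -0.2, -2.1]
finger_gap: 0.0447
```

```bash
python3 go.py 0.496,0.1535,0.046,0.8
```

```text
now [0.4955 0.1484 0.2369] [179.88   0.3    0.36] F [-0.8 -0.2 -2.1] gap 0.0447 t 30.88 q7 -1.97
0.496,0.1535,0.046,0.8 -> [0.0015, -0.0055, 0.1909] [0.0021, 0.0052, -0.0077] rows 3.1
```

Request:
apply_moves([
  [[0.4,0.001,-0.002,0.03,0,0.002,-0.003],[0.4,0.001,-0.002,0.08,0,0.002,-0.003],[0.4,0.001,-0.002,0.13,0,0.002,-0.003],[0.4,0.001,-0.002,0.16,0,0.002,-0.003],[0.4,0.001,-0.002,0.18,0,0.002,-0.003],[0.4,0.001,-0.002,0.187,0,0.002,-0.003],[0.4,0.001,-0.002,0.187,0,0.002,-0.003]],
])

```text
time: 31.75
tool_pos: [0.4968, 0.1539, 0.0521]
ee_rot: [-3.142, -0.0, 0.017]
wrist_force: [-0.1, 0.3, -1.8]
finger_gap: 0.0448
```

```bash
python3 go.py 0.496,0.1535,0.0342,0.8
```

```text
now [0.4968 0.1539 0.0521] [-180.     -0.      0.96] F [-0.1  0.3 -1.8] gap 0.0448 t 31.75 q7 -2.15
0.496,0.1535,0.0342,0.8 -> [-0.0008, 0.0003, 0.0179] [-0.0, -0.0001, 0.0029] rows 0.3
```

Request:
apply_moves([
  [[0.4,0,0,0.006,0,0,0.003],[0.4,0,0,0.011,0,0,0.003],[0.4,0,0,0.015,0,0,0.003],[0.4,0,0,0.017,0,0,0.003],[0.4,0,0,0.017,0,0,0.003]],
])

```text
time: 32.38
tool_pos: [0.4965, 0.1537, 0.0348]
ee_rot: [3.141, 0.0, 0.014]
wrist_force: [-0.1, -0.7, -2.2]
finger_gap: 0.0449
```

Request:
apply_moves([
  [[0.4,0,0,0.001,0,0,0],[0.4,0,0,0.002,0,0,0],[0.4,0,0,0.002,0,0,0]],
])

```text
time: 32.75
tool_pos: [0.4968, 0.1538, 0.0336]
ee_rot: [3.141, -0.0, 0.014]
wrist_force: [-2.3, -1.5, 5.2]
finger_gap: 0.045
```

Contact made. I'll release, rise and check.

Request:
apply_moves([
  [[0.7,0,0,0,0,0,0],[0.7,0,0,0,0,0,0],[0.7,0,0,0,0,0,0],[0.7,0,0,-0.04,0,0,0],[0.7,0,0,-0.1,0,0,0],[0.7,0,0,-0.16,0,0,0],[0,0,0,-0.22,0,0,0],[0,0,0,-0.28,0,0,0],[0,0,0,-0.28,0,0,0],[0,0,0,-0.28,0,0,0]],
])

```text
time: 34.0
tool_pos: [0.4964, 0.1537, 0.3124]
ee_rot: [3.141, 0.0, 0.014]
wrist_force: [-0.0, -0.6, 0.2]
finger_gap: 0.0003
```

```bash
python3 go.py 0.72,0.185,0.31,0
python3 - <<'E'
from h import *
np.set_printoptions(precision=4,suppress=True)
c=cams.camera("side"); cv2.imwrite("pics/side7.png",c["pixels"])
for th in("lid_edge","lid_hinge"): print([(r["centre"],r["p"]) for r in cams.tip_of(th,c)])
P=cloud(c)
m=(P[...,2]>.045)&(P[...,2]<.064)&(P[...,0]>.43)&(P[...,0]<.6)&(P[...,1]>-.05)&(P[...,1]<.2)
print("tops",[ (y0,np.median(P[m&(abs(P[...,1]-y0)<.02)],0)) for y0 in(.004,.0785,.1535)])
# lid back-side points of top edge / carton top
m=(P[...,2]>.1)&(P[...,0]>.6)&(P[...,0]<.75)&(P[...,1]>-.07)&(P[...,1]<.23)
q=P[m]; print("lid ext",np.percentile(q,[1,50,99],axis=0))
for y0 in(0,.18):
    for z0 in(.12,.16,.2,.23):
        k=q[(abs(q[:,1]-y0)<.03)&(abs(q[:,2]-z0)<.012)]; print(y0,z0,len(k),np.median(k,0) if len(k) else "")
E
```

```text
now [0.4964 0.1537 0.3124] [179.96   0.02   0.79] F [-0.  -0.6  0.2] gap 0.0003 t 34.00 q7 -1.95
0.72,0.185,0.31,0 -> [0.224, -0.0283, 0.0023] [0.0007, 0.0003, 0.0138] rows 3.6
[([0.6853, 0.0838, 0.2509], 0.68)]
[([0.6123, 0.083, 0.0706], 0.92)]
tops [(0.004, array([0.5084, 0.0028, 0.0551])), (0.0785, array([0.5008, 0.0766, 0.0552])), (0.1535, array([0.5003, 0.1511, 0.0554]))]
lid ext [[ 0.6141 -0.0535  0.1024]
 [ 0.6473  0.0499  0.2033]
 [ 0.6824  0.2057  0.2746]]
0 0.12 119 [ 0.6214 -0.001   0.1194]
0 0.16 133 [ 0.6335 -0.0027  0.1596]
0 0.2 147 [ 0.6458 -0.0029  0.2   ]
0 0.23 177 [ 0.6553 -0.0003  0.2319]
0.18 0.12 84 [0.6178 0.1791 0.1194]
0.18 0.16 87 [0.6304 0.1785 0.1607]
0.18 0.2 96 [0.6424 0.1765 0.1995]
0.18 0.23 136 [0.6526 0.1787 0.234 ]
```

View pics/side7.png

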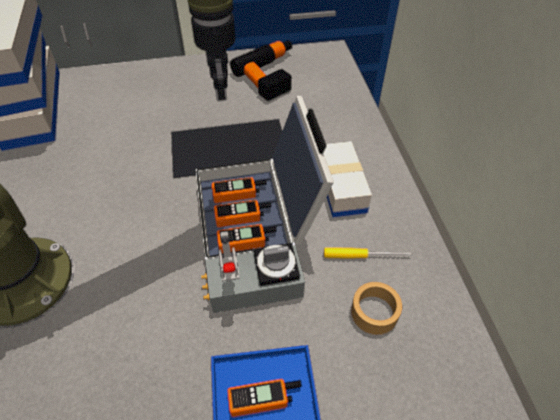

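All three waiting radios lie flat in the lanes, at about (235,187), (238,211) and (242,237). Next I take the shut fingers behind the lid, clear of the lip, at y≈0.19.

Request:
apply_moves([
  [[0,0.02,-0.012,-0.01,0,0,0],[0,0.08,-0.034,-0.015,0,0,0],[0,0.14,-0.034,-0.015,0,0,0],[0,0.19,-0.034,-0.015,0,0,0],[0,0.225,-0.034,-0.015,0,0,0.014],[0,0.225,-0.034,-0.015,0,0,0.014],[0,0.225,-0.034,-0.015,0,0,0.014]],
], squeeze=60)

```text
time: 35.02
tool_pos: [0.7202, 0.1916, 0.3267]
ee_rot: [3.141, 0.002, 0.001]
wrist_force: [-0.0, 0.8, -0.3]
finger_gap: -0.0001
```

```bash
python3 go.py 0.72,0.19,0.2,0
```

```text
now [0.7202 0.1916 0.3267] [179.99   0.14   0.08] F [-0.   0.8 -0.3] gap -0.0001 t 35.02 q7 -2.11
0.72,0.19,0.2,0 -> [0.0001, 0.0016, 0.1267] [0.0002, 0.0024, 0.0014] rows 2.0
```

Run:
```python
import numpy as np
hx,hz=.612,.066
for th in np.arange(1.5,-.01,-.1):
    rho=.15
    print("%.2f"%th, "TCP x %.3f z %.3f"%(hx-rho*np.cos(th)+.014*np.sin(th)+.011*(np.sin(th)>.1), hz+rho*np.sin(th)+.014*np.cos(th)))
```

```text
1.50 TCP x 0.626 z 0.217
1.40 TCP x 0.611 z 0.216
1.30 TCP x 0.596 z 0.214
1.20 TCP x 0.582 z 0.211
1.10 TCP x 0.567 z 0.206
1.00 TCP x 0.554 z 0.200
0.90 TCP x 0.541 z 0.192
0.80 TCP x 0.529 z 0.183
0.70 TCP x 0.517 z 0.173
0.60 TCP x 0.507 z 0.162
0.50 TCP x 0.498 z 0.150
0.40 TCP x 0.490 z 0.137
0.30 TCP x 0.484 z 0.124
0.20 TCP x 0.479 z 0.110
0.10 TCP x 0.464 z 0.095
-0.00 TCP x 0.462 z 0.080
```

Request:
apply_moves([
  [[0,0.003,0.001,0.05,0,0,0],[0,0.003,0.001,0.1,0,0,0],[0,0.003,0.001,0.122,0,0,0],[0,0.003,0.001,0.122,0,0,0],[0,0.003,0.001,0.122,0,0,0]],
])

```text
time: 35.65
tool_pos: [0.7248, 0.1905, 0.2088]
ee_rot: [-3.14, -0.003, -0.0]
wrist_force: [0.1, -0.2, 0.4]
finger_gap: -0.0001
```

```bash
python3 go.py 0.63,0.19,0.2,0;  python3 - <<'E'
from h import *
c=cams.camera("side"); cv2.imwrite("pics/side8.png",cv2.resize(c["pixels"][40:320,180:400],None,fx=2.5,fy=2))
E
```

```text
now [0.7248 0.1905 0.2088] [-179.94   -0.2    -0.01] F [ 0.1 -0.2  0.4] gap -0.0001 t 35.65 q7 -2.14
0.63,0.19,0.2,0 -> [-0.0949, 0.0005, 0.0084] [-0.0011, -0.0034, -0.0002] rows 1.5
```

View pics/side8.png

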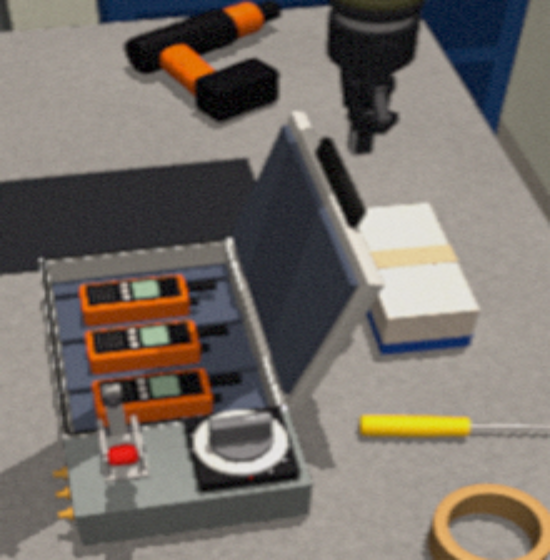

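The fingers, at crop (360,130), stand behind the lid's far top corner and clear of the carton.

Request:
apply_moves([
  [[0,-0.012,0,0.003,0,0,0],[0,-0.024,0,0.003,0,0,0],[0,-0.036,0,0.003,0,0,0],[0,-0.048,0,0.003,0,0,0],[0,-0.06,0,0.003,0,0,0],[0,-0.072,0,0.003,0,0,0]],
])

```text
time: 36.45
tool_pos: [0.6533, 0.1895, 0.2045]
ee_rot: [-3.142, -0.005, -0.001]
wrist_force: [4.7, -0.5, 2.3]
finger_gap: 0.0001
```

```bash
python3 go.py 0.626,0.19,0.212,0 0.596,0.19,0.212,0 0.567,0.19,0.206,0 0.541,0.19,0.192,0 0.517,0.19,0.173,0;  python3 - <<'E'
from h import *
c=cams.camera("side"); cv2.imwrite("pics/side9.png",cv2.resize(c["pixels"][40:320,180:400],None,fx=2.5,fy=2))
E
```

```text
now [0.6533 0.1895 0.2045] [-180.     -0.28   -0.06] F [ 4.7 -0.5  2.3] gap 0.0001 t 36.45 q7 -2.18
0.626,0.19,0.212,0 -> [-0.0273, -0.0005, -0.0076] [-0.0, -0.0049, -0.0011] rows 0.5
0.596,0.19,0.212,0 -> [-0.0573, -0.0004, -0.0077] [-0.0, -0.0049, -0.0011] rows 0.5
0.567,0.19,0.206,0 -> [-0.0863, -0.0004, -0.0019] [-0.0, -0.0049, -0.0011] rows 0.5
0.541,0.19,0.192,0 -> [-0.1124, -0.0004, 0.012] [-0.0, -0.0049, -0.0011] rows 0.5
0.517,0.19,0.173,0 -> [-0.1365, -0.0003, 0.0309] [-0.0, -0.0049, -0.0011] rows 0.5
```

View pics/side9.png

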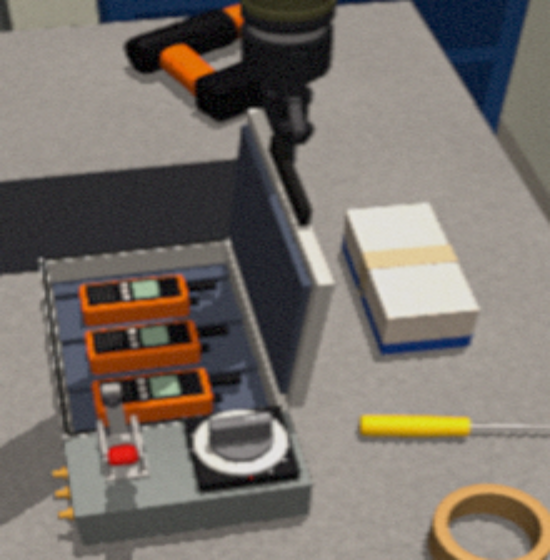

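The lid is coming up to near vertical, with the finger pushing on its back.

Request:
apply_moves([
  [[0,-0.013,0,-0.004,0,0,0],[0,-0.027,0,-0.008,0,0,0],[0,-0.042,0,-0.008,0,0,0],[0,-0.057,0,-0.008,0,0,0],[0,-0.072,0,-0.006,0,0,0],[0,-0.086,0,-0.002,0,0,0],[0,-0.1,0,0.004,0,0,0],[0,-0.112,0,0.012,0,0,0],[0,-0.125,0,0.021,0,0,0],[0,-0.136,0,0.031,0,0,0]],
])

```text
time: 37.75
tool_pos: [0.5154, 0.1897, 0.1723]
ee_rot: [3.14, -0.001, -0.0]
wrist_force: [1.4, -1.8, 3.6]
finger_gap: -0.0001
```

```bash
python3 go.py 0.507,0.19,0.162,0 0.49,0.19,0.137,0 0.479,0.19,0.11,0 0.47,0.19,0.08,0 ;  python3 - <<'E'
from h import *
c=cams.camera("side"); cv2.imwrite("pics/side10.png",cv2.resize(c["pixels"][40:320,180:400],None,fx=2.5,fy=2))
E
```

```text
now [0.5154 0.1897 0.1723] [179.92  -0.04  -0.03] F [ 1.4 -1.8  3.6] gap -0.0001 t 37.75 q7 -2.18
0.507,0.19,0.162,0 -> [-0.0084, -0.0004, 0.0103] [0.0014, -0.0006, -0.0005] rows 0.2
0.49,0.19,0.137,0 -> [-0.0254, -0.0004, 0.0353] [0.0014, -0.0006, -0.0005] rows 0.5
0.479,0.19,0.11,0 -> [-0.0365, -0.0004, 0.0623] [0.0014, -0.0006, -0.0005] rows 0.5
0.47,0.19,0.08,0 -> [-0.0455, -0.0005, 0.0922] [0.0014, -0.0006, -0.0005] rows 0.5
```

View pics/side10.png

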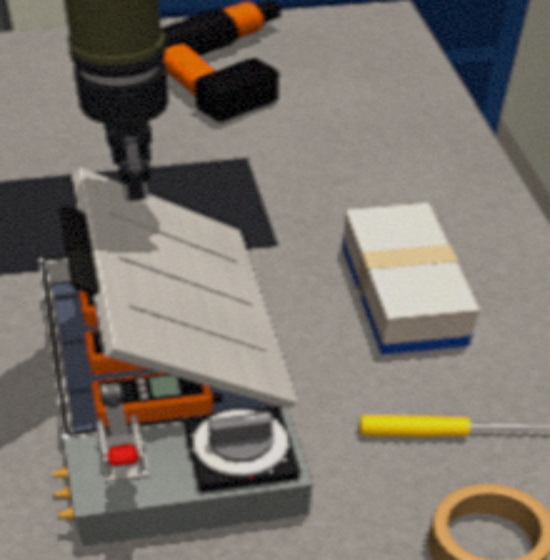

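Request:
apply_moves([
  [[0,-0.009,0,0.011,0,0,0],[0,-0.017,0,0.023,0,0,0],[0,-0.025,0,0.036,0,0,0],[0,-0.031,0,0.049,0,0,0],[0,-0.036,0,0.062,0,0,0],[0,-0.041,0,0.075,0,0,0],[0,-0.045,0,0.085,0,0,0],[0,-0.045,0,0.09,0,0,0],[0,-0.045,0,0.092,0,0,0],[0,-0.045,0,0.092,0,0,0]],
])

```text
time: 39.05
tool_pos: [0.4704, 0.1898, 0.0801]
ee_rot: [3.14, 0.002, -0.0]
wrist_force: [-2.8, -1.7, 5.0]
finger_gap: -0.0001
```

Request:
apply_moves([
  [[0,0,0,0.002,0,0,0],[0,0,0,0.004,0,0,0],[0,0,0,0.004,0,0,0]],
])

```text
time: 39.42
tool_pos: [0.4705, 0.1899, 0.0798]
ee_rot: [3.137, 0.002, -0.0]
wrist_force: [-14.7, -7.8, 38.3]
finger_gap: -0.0004
```

Run:
```python
from h import *
np.set_printoptions(precision=4,suppress=True)
c=cams.camera("side"); cv2.imwrite("pics/side11.png",cv2.resize(c["pixels"][40:320,180:400],None,fx=2.5,fy=2))
for th in("lid_edge","lid_hinge","clamp_end","clamp_pivot","knob_grip"): print(th,[(r["centre"],round(r["p"],2)) for r in cams.tip_of(th,c)])
P=cloud(c)
for x0 in(.43,.48,.52,.56,.6):
  for y0 in(-.03,.06,.14):
    m=(abs(P[...,0]-x0)<.012)&(abs(P[...,1]-y0)<.015); print(x0,y0,"z %.4f"%np.nanmedian(P[m][:,2]))
```

```text
lid_edge [([0.4157, 0.078, 0.08], 0.85), ([0.5631, -0.1023, 0.1211], 0.18)]
lid_hinge [([0.6123, 0.0848, 0.0702], 0.97)]
clamp_end []
clamp_pivot [([0.4184, 0.0773, 0.0834], 0.68)]
knob_grip [([0.5615, -0.1025, 0.122], 0.59)]
0.43 -0.03 z 0.0807
0.43 0.06 z 0.0808
0.43 0.14 z 0.5111
0.48 -0.03 z 0.0806
0.48 0.06 z 0.0806
0.48 0.14 z 0.4239
0.52 -0.03 z 0.0805
0.52 0.06 z 0.0808
0.52 0.14 z 0.0812
0.56 -0.03 z 0.0808
0.56 0.06 z 0.0809
0.56 0.14 z 0.0813
0.6 -0.03 z 0.0805
0.6 0.06 z 0.0808
0.6 0.14 z 0.0806
```

View pics/side11.png

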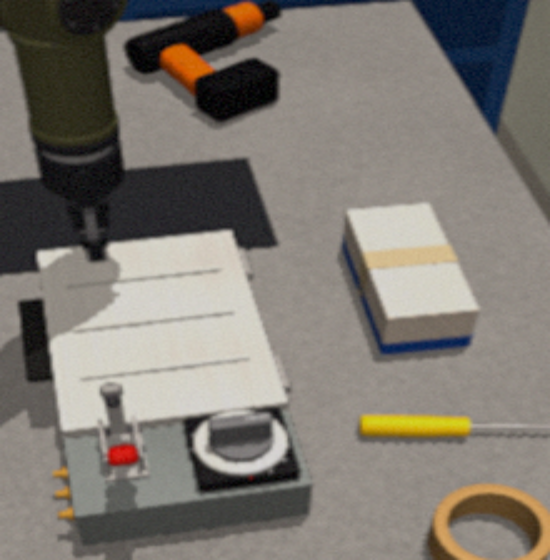

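The lid is shut. Its top reads z≈0.0807 everywhere and the expected value is 0.080. Next is the clamp.

Request:
apply_moves([
  [[0,0,0,-0.03,0,0,0],[0,0,0,-0.08,0,0,0],[0,0,0,-0.14,0,0,0],[0,0,0.05,-0.17,0,0,0],[0,0,0.11,-0.17,0,0,0],[0,0,0.17,-0.17,0,0,0],[0,-0.002,0.23,-0.17,0,0,0],[0,-0.002,0.29,-0.17,0,0,0],[0,-0.002,0.316,-0.17,0,0,0],[0,-0.002,0.316,-0.17,0,0,0]],
])

```text
time: 40.98
tool_pos: [0.4686, -0.1283, 0.2456]
ee_rot: [-3.141, 0.001, -0.005]
wrist_force: [-1.3, -0.1, -0.0]
finger_gap: -0.0002
```

```bash
python3 go.py 0.4675,-0.126,0.175,0;python3 - <<'E'
from h import *
np.set_printoptions(precision=4,suppress=True)
for n in("side","top"):
    c=cams.camera(n); cv2.imwrite(f"pics/{n}12.png",cv2.resize(c["pixels"][160:300,280:440] if n=="top" else c["pixels"][140:320,170:400],None,fx=3,fy=3))
    P=cloud(c); hsv=cv2.cvtColor(c["pixels"],cv2.COLOR_BGR2HSV)
    m=((hsv[...,0]<8)|(hsv[...,0]>172))&(hsv[...,1]>150)&(hsv[...,2]>90)&(P[...,0]>.43)&(P[...,0]<.5)&(P[...,1]<-.08)&(P[...,1]>-.22)
    q=P[m]; print(n,len(q), q.min(0),q.max(0),np.median(q,0))
    for th in ("clamp_pivot","clamp_end","knob_grip"): print(th,[(r["centre"],round(r["p"],2)) for r in cams.tip_of(th,c)])
E
```

```text
now [ 0.4686 -0.1283  0.2456] [-179.97    0.03   -0.28] F [-1.3 -0.1 -0. ] gap -0.0002 t 40.98 q7 -1.34
0.4675,-0.126,0.175,0 -> [-0.0011, -0.0023, 0.0706] [-0.0006, 0.0006, -0.0049] rows 1.1
side 102 [ 0.4562 -0.1616  0.1619] [ 0.4773 -0.1384  0.1749] [ 0.4669 -0.1542  0.1695]
clamp_pivot []
clamp_end [([0.47, -0.1493, 0.1752], 0.47), ([0.5048, 0.3491, 0.0037], 0.26)]
knob_grip [([0.5618, -0.103, 0.1187], 0.75), ([0.6121, 0.0847, 0.0704], 0.47)]
top 11 [ 0.463  -0.1186  0.1215] [ 0.4715 -0.1138  0.131 ] [ 0.4666 -0.116   0.1294]
clamp_pivot [([0.778, 0.1493, 0.0043], 0.73), ([0.4642, -0.0977, 0.091], 0.39)]
clamp_end [([0.4691, -0.099, 0.0921], 0.69)]
knob_grip [([0.568, -0.1025, 0.1187], 0.76)]
```

View pics/side12.png

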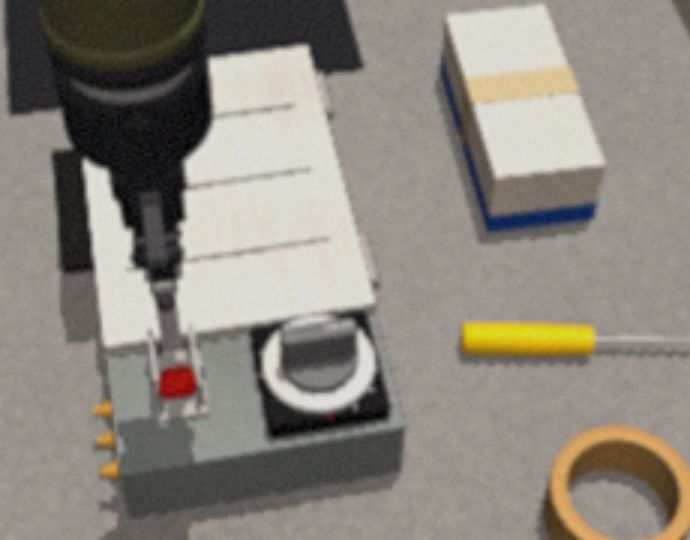

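The finger is above the red handle, whose red end is at crop (178,382).

Request:
apply_moves([
  [[0,-0.001,-0.004,0.04,0,0,0],[0,-0.001,-0.004,0.075,0,0,0],[0,-0.001,-0.004,0.083,0,0,0],[0,-0.001,0.004,0.09,0,0,0],[0,-0.001,0.011,0.097,0,0,0],[0,-0.001,0.016,0.103,0,0,0],[0,-0.001,0.021,0.11,0,0,0],[0,-0.001,0.025,0.117,0,0,0],[0,-0.001,0.029,0.124,0,0,0]],
])

```text
time: 42.5
tool_pos: [0.4683, -0.1556, 0.1217]
ee_rot: [3.141, -0.001, -0.0]
wrist_force: [0.9, -0.0, 2.4]
finger_gap: 0.0003
```

```bash
python3 go.py 0.4675,-0.163,0.107,0 0.4675,-0.164,0.098,0;python3 - <<'E'
from h import *
for n in("side",):
    c=cams.camera(n); cv2.imwrite(f"pics/{n}13.png",cv2.resize(c["pixels"][140:320,170:400],None,fx=3,fy=3))
E
```

```text
now [ 0.4683 -0.1556  0.1217] [179.96  -0.04  -0.02] F [ 0.9 -0.   2.4] gap 0.0003 t 42.50 q7 -1.39
0.4675,-0.163,0.107,0 -> [-0.0008, 0.0073, 0.0147] [0.0007, -0.0007, -0.0003] rows 0.3
0.4675,-0.164,0.098,0 -> [-0.0008, 0.0083, 0.0237] [0.0007, -0.0007, -0.0003] rows 0.1
```

View pics/side13.png

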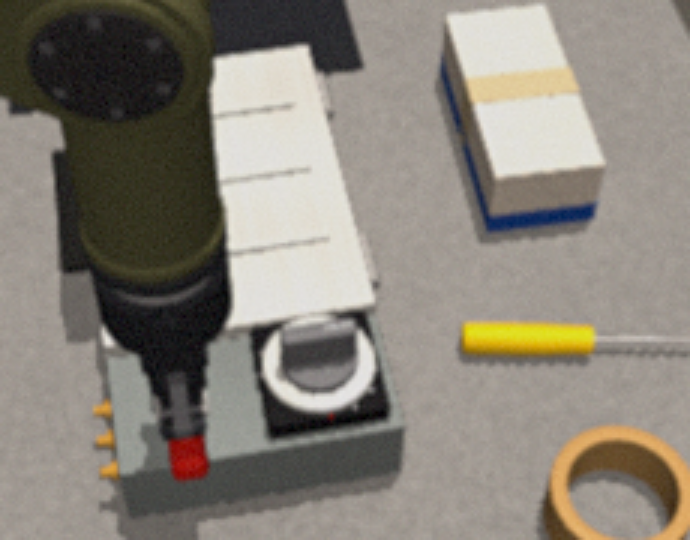

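The handle is coming down, with its red end now at crop (188,457). I'll keep pushing.

Request:
apply_moves([
  [[0,-0.001,0.005,0.008,0,0,0],[0,-0.001,0.007,0.014,0,0,0],[0,-0.001,0.008,0.019,0,0,0],[0,-0.001,0.008,0.022,0,0,0],[0,-0.001,0.008,0.024,0,0,0],[0,-0.001,0.008,0.024,0,0,0]],
])

```text
time: 43.3
tool_pos: [0.4669, -0.1633, 0.099]
ee_rot: [3.14, 0.001, -0.0]
wrist_force: [-3.5, 1.5, 9.4]
finger_gap: 0.0
```

Request:
apply_moves([
  [[0,0,0.008,0.0015,0,0,0],[0,0,0.008,0.003,0,0,0],[0,0,0.008,0.003,0,0,0]],
])

```text
time: 43.68
tool_pos: [0.4682, -0.1663, 0.0986]
ee_rot: [-3.138, 0.001, 0.003]
wrist_force: [-10.0, 15.0, 31.9]
finger_gap: -0.0004
```

It is at a hard stop: z holds at about 0.099 while the force climbs to 32 N. I'll rise and check both the clamp and the knob.

Request:
apply_moves([
  [[0,0,0,-0.03,0,0,0],[0,0,0,-0.08,0,0,0],[0,0,0,-0.14,0,0,0],[0.5,-0.03,0.06,-0.18,0,0,0],[0.5,-0.03,0.12,-0.18,0,0,0],[0.5,-0.03,0.16,-0.18,0,0,0],[0.5,-0.03,0.16,-0.18,0,0,0]],
])

```text
time: 44.55
tool_pos: [0.4344, -0.336, 0.2737]
ee_rot: [-3.141, 0.002, -0.008]
wrist_force: [0.1, 0.3, -0.7]
finger_gap: 0.0428
```

```bash
python3 go.py;python3 - <<'E'
from h import *
np.set_printoptions(precision=4,suppress=True)
for n in("side","top"):
    c=cams.camera(n); cv2.imwrite(f"pics/{n}14.png",cv2.resize(c["pixels"][160:300,240:440] if n=="top" else c["pixels"][140:320,170:400],None,fx=3,fy=3))
    P=cloud(c)
    m=(P[...,2]>.124)&(P[...,2]<.145)&(P[...,0]>.52)&(P[...,0]<.61)&(P[...,1]<-.06)&(P[...,1]>-.145)
    q=P[m]; print(n,len(q), q.mean(0)); print(cv2.minAreaRect((q[:,:2]*1000).astype(np.float32)))
    hsv=cv2.cvtColor(c["pixels"],cv2.COLOR_BGR2HSV)
    m=((hsv[...,0]<8)|(hsv[...,0]>172))&(hsv[...,1]>150)&(hsv[...,2]>90)&(P[...,0]>.43)&(P[...,0]<.5)&(P[...,1]<-.08)&(P[...,1]>-.22)
    q=P[m]; print(n,"red",len(q), q.min(0),q.max(0))
    for th in ("clamp_end","knob_grip"): print(th,[(r["centre"],round(r["p"],2)) for r in cams.tip_of(th,c)])
E
```

```text
now [ 0.4344 -0.336   0.2737] [-179.98    0.12   -0.48] F [ 0.1  0.3 -0.7] gap 0.0428 t 44.55 q7 -1.03
side 160 [ 0.563  -0.1031  0.1281]
((563.0247192382812, -101.25146484375), (16.32433319091797, 50.622047424316406), 89.06105041503906)
side red 257 [ 0.4533 -0.198   0.022 ] [ 0.4797 -0.1316  0.1026]
clamp_end [([0.4736, -0.1972, 0.1017], 0.82), ([0.4876, -0.3433, 0.0235], 0.27)]
knob_grip [([0.5595, -0.103, 0.1207], 0.63)]
top 92 [ 0.5647 -0.1036  0.1281]
((564.4273071289062, -103.51280212402344), (13.547345161437988, 47.179771423339844), 87.7544174194336)
top red 190 [ 0.4573 -0.2029 -0.0005] [ 0.4786 -0.1326  0.104 ]
clamp_end [([0.4732, -0.1963, 0.0948], 0.68)]
knob_grip [([0.5653, -0.1018, 0.1198], 0.61)]
```

View pics/side14.png

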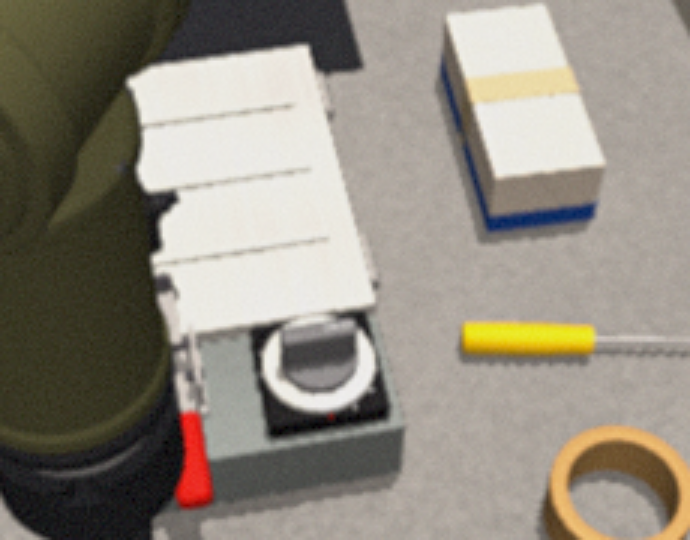

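View pics/top14.png

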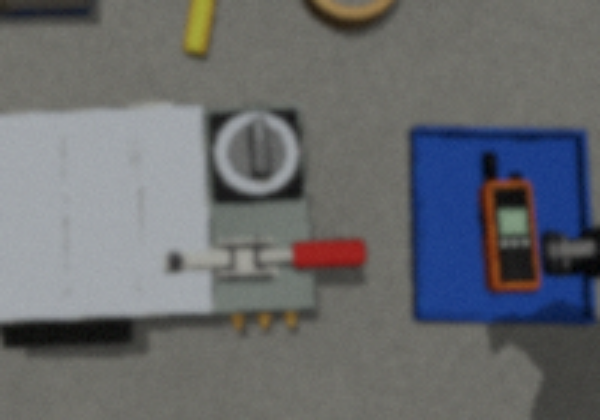

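Run:
```python
import cv2,numpy as np
a=cv2.imread("pics/top0.png")[190:232,300:350]; b=cv2.imread("pics/side0.png")[235:290,245:310]
cv2.imwrite("pics/k.png",np.hstack([cv2.resize(a,(380,400),interpolation=cv2.INTER_CUBIC),cv2.resize(b,(400,400),interpolation=cv2.INTER_CUBIC)]))
```

```text
(no output)
```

View pics/k.png

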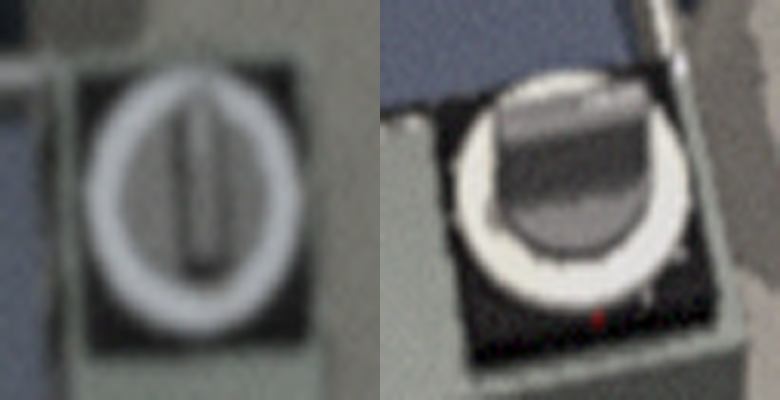

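The clamp handle is level and down, with its end at z≈0.10 and its bar over the lid. The knob's bar lies along x, and the white mark looks to be at the +x end, so about 1.5 rad would remain. I'll grasp with yaw about 178° to leave room for turning clockwise.

```bash
python3 go.py 0.50,-0.22,0.28,90; python3 go.py 0.564,-0.1025,0.28,90
```

```text
now [ 0.4375 -0.3295  0.2751] [179.97   0.01   0.14] F [ 0.1 -0.7 -0.3] gap 0.0429 t 44.85 q7 -1.03
0.50,-0.22,0.28,90 -> [0.0627, -0.1093, -0.0049] [0.0003, 0.0006, -1.5684] rows 8.4
now [ 0.4375 -0.3295  0.2751] [179.97   0.01   0.14] F [ 0.1 -0.7 -0.3] gap 0.0429 t 44.85 q7 -1.03
0.564,-0.1025,0.28,90 -> [0.127, -0.2267, -0.005] [0.0003, 0.0006, -1.5684] rows 8.4
```

Request:
apply_moves([
  [[0.5,0.015,-0.025,0,0,0,-0.17],[0.5,0.03,-0.05,0,0,0,-0.34],[0.5,0.045,-0.075,0,0,0,-0.52],[0.5,0.06,-0.1,0,0,0,-0.7],[0.5,0.075,-0.13,0,0,0,-0.88],[0.5,0.09,-0.16,0,0,0,-1.06],[0.5,0.105,-0.19,0,0,0,-1.24],[0.5,0.127,-0.227,0,0,0,-1.42],[0.5,0.127,-0.227,0,0,0,-1.57],[0.5,0.127,-0.227,0,0,0,-1.57]],
])

```text
time: 46.1
tool_pos: [0.564, -0.1028, 0.2751]
ee_rot: [-3.142, 0.001, 1.571]
wrist_force: [-0.8, -0.3, -0.1]
finger_gap: 0.0423
```

```bash
python3 go.py 0.564,-0.1025,0.22,178.2
```

```text
now [ 0.564  -0.1028  0.2751] [-180.      0.04   89.99] F [-0.8 -0.3 -0.1] gap 0.0423 t 46.10 q7 -0.03
0.564,-0.1025,0.22,178.2 -> [0.0003, -0.0, 0.0551] [-0.0005, 0.0005, -1.5395] rows 8.2
```

Request:
apply_moves([
  [[0.5,0,0,0,0,0,-0.18],[0.5,0,0,0,0,0,-0.36],[0.5,0,0,0,0,0,-0.54],[0.5,0,0,0,0,0,-0.72],[0.5,0,0,0.01,0,0,-0.9],[0.5,0,0,0.02,0,0,-1.08],[0.5,0,0,0.03,0,0,-1.26],[0.5,0,0,0.055,0,0,-1.44],[0.5,0,0,0.075,0,0,-1.54],[0.5,0,0,0.085,0,0,-1.54]],
])

```text
time: 47.35
tool_pos: [0.5632, -0.1048, 0.1888]
ee_rot: [-3.141, -0.002, 3.105]
wrist_force: [-0.2, 0.3, 1.0]
finger_gap: 0.0427
```

```bash
python3 go.py 0.564,-0.1025,0.108,178.2
```

```text
now [ 0.5632 -0.1048  0.1888] [-179.97   -0.1   177.93] F [-0.2  0.3  1. ] gap 0.0427 t 47.35 q7 1.37
0.564,-0.1025,0.108,178.2 -> [-0.0008, 0.0024, 0.0808] [-0.0005, -0.0017, -0.0047] rows 1.3
```

Request:
apply_moves([
  [[0.5,-0.001,0.002,0.04,0,0,-0.005],[0.5,-0.001,0.002,0.07,0,0,-0.005],[0.5,-0.001,0.002,0.08,0,0,-0.005],[0.5,-0.001,0.002,0.08,0,0,-0.005],[0.5,-0.001,0.002,0.08,0,0,-0.005]],
], squeeze=40)

```text
time: 47.98
tool_pos: [0.5661, -0.1022, 0.1114]
ee_rot: [-3.141, 0.002, 3.114]
wrist_force: [-1.5, 0.4, 0.1]
finger_gap: 0.0433
```

```bash
python3 go.py 0.564,-0.1030,0.108,178.2;python3 - <<'E'
from h import *
c=cams.camera("side"); cv2.imwrite(f"pics/side15.png",cv2.resize(c["pixels"][140:320,170:400],None,fx=3,fy=3))
E
```

```text
now [ 0.5661 -0.1022  0.1114] [-179.96    0.13  178.42] F [-1.5  0.4  0.1] gap 0.0433 t 47.98 q7 1.31
0.564,-0.1030,0.108,178.2 -> [0.0021, -0.0009, 0.0034] [-0.0008, 0.0022, 0.0038] rows 0.1
```

View pics/side15.png

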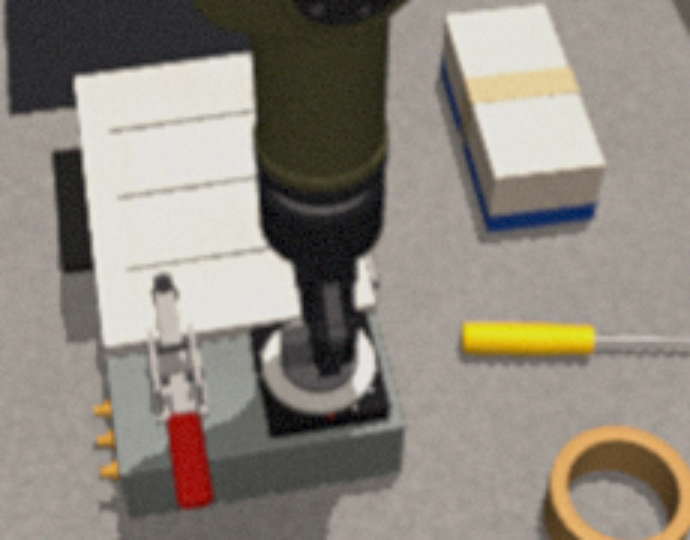

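The fingers straddle the knob bar at crop (325,345), and the clamp is down over the lid. Closing now.

Request:
apply_moves([
  [[0.5,0.002,-0.001,0.003,0,0,0.003],[0.0,0.002,-0.001,0.003,0,0,0.003],[0.0,0.002,-0.001,0.003,0,0,0.003],[0.0,0.002,-0.001,0.003,0,0,0.003],[0.0,0.002,-0.001,0.003,0,0,0.003],[0.0,0.002,-0.001,0.003,0,0,0.003]],
])

```text
time: 48.78
tool_pos: [0.5633, -0.1025, 0.1073]
ee_rot: [3.141, 0.0, 3.112]
wrist_force: [-0.6, 2.9, 2.5]
finger_gap: 0.0133
```

```bash
python3 go.py; python3 -c "
from plant import state;print(state()['wrist_torque'])"
```

```text
now [ 0.5633 -0.1025  0.1073] [179.98   0.02 178.32] F [-0.6  2.9  2.5] gap 0.0133 t 48.77 q7 1.31
[ 0.55053582  0.12938546 -0.05811713]
```

Gripped, with a gap of 13.3 mm. Now turning clockwise, which is positive about the tool z axis, in steps of about 8°.

Request:
apply_moves([
  [[0,0,0,0,0,0,0.14],[0,0,0,0,0,0,0.28],[0,0,0,0,0,0,0.42],[0,0,0,0,0,0,0.56],[0,0,0,0,0,0,0.7],[0,0,0,0,0,0,0.84],[0,0,0,0,0,0,0.98],[0,0,0,0,0,0,1.1],[0,0,0,0,0,0,1.1]],
])

```text
time: 49.9
tool_pos: [0.5633, -0.1024, 0.1072]
ee_rot: [3.141, 0.0, 2.014]
wrist_force: [-1.2, 2.8, 4.2]
finger_gap: 0.0131
```

```bash
python3 go.py; python3 -c "
from plant import state;print(state()['wrist_torque'])"
```

```text
now [ 0.5633 -0.1024  0.1072] [179.98   0.   115.37] F [-1.2  2.8  4.2] gap 0.0131 t 49.90 q7 0.32
[ 0.63460675  0.06516712 -0.02447206]
```

Request:
apply_moves([
  [[0,0,0,0,0,0,0.1],[0,0,0,0,0,0,0.2],[0,0,0,0,0,0,0.3],[0,0,0,0,0,0,0.35],[0,0,0,0,0,0,0.4],[0,0,0,0,0,0,0.45],[0,0,0,0,0,0,0.5],[0,0,0,0,0,0,0.5]],
])

```text
time: 50.9
tool_pos: [0.5633, -0.1025, 0.1073]
ee_rot: [3.141, 0.001, 1.519]
wrist_force: [-1.0, 2.2, 5.1]
finger_gap: 0.0133
```

```bash
python3 go.py; python3 -c "
from plant import state;print(state()['wrist_torque'])"
```

```text
now [ 0.5633 -0.1025  0.1073] [179.98   0.06  87.03] F [-1.   2.2  5.1] gap 0.0133 t 50.90 q7 -0.14
[0.59817164 0.24667777 1.84942621]
```

A strong resisting torque of 1.85 N m shows the end stop is reached, after about 91° of turn. I'll release and rise straight up.

Request:
apply_moves([
  [[0.5,0,0,0,0,0,0],[0.5,0,0,0,0,0,0],[0.5,0,0,0,0,0,0],[0.5,0,0,-0.03,0,0,0],[0.5,0,0,-0.08,0,0,0],[0.5,0,0,-0.14,0,0,0],[0.5,-0.06,0,-0.17,0,0,0],[0.5,-0.12,0,-0.17,0,0,0],[0.5,-0.18,0,-0.17,0,0,0],[0.5,-0.18,0,-0.17,0,0,0]],
])

```text
time: 52.15
tool_pos: [0.5499, -0.2909, 0.2755]
ee_rot: [-3.139, 0.002, 1.5]
wrist_force: [0.4, -0.2, 0.1]
finger_gap: 0.0426
```

```bash
python3 go.py
python3 - <<'E'
from h import *
np.set_printoptions(precision=4,suppress=True)
ims=[]
for n in("side","top"):
    c=cams.camera(n); cv2.imwrite(f"pics/{n}16.png",c["pixels"])
    ims.append(cv2.resize(c["pixels"][190:232,300:350] if n=="top" else c["pixels"][235:290,245:310],(390,400),interpolation=cv2.INTER_CUBIC))
    P=cloud(c)
    m=(P[...,2]>.124)&(P[...,2]<.145)&(P[...,0]>.52)&(P[...,0]<.61)&(P[...,1]<-.06)&(P[...,1]>-.145)
    q=P[m]; print(n,len(q), q.mean(0) if len(q) else ""); print(cv2.minAreaRect((q[:,:2]*1000).astype(np.float32)) if len(q) else "")
    for th in ("clamp_end","lid_edge"): print(th,[(r["centre"],round(r["p"],2)) for r in cams.tip_of(th,c)])
cv2.imwrite("pics/k2.png",np.hstack(ims))
E
```

```text
now [ 0.5499 -0.2909  0.2755] [-179.88    0.1    85.94] F [ 0.4 -0.2  0.1] gap 0.0426 t 52.15 q7 0.21
side 0 

clamp_end [([0.4689, -0.1975, 0.0987], 0.87)]
lid_edge [([0.4164, 0.0782, 0.0821], 0.61)]
top 90 [ 0.5645 -0.1038  0.128 ]
((564.8348388671875, -104.77587127685547), (13.752934455871582, 49.358612060546875), 2.514740228652954)
clamp_end [([0.4735, -0.1933, 0.097], 0.62)]
lid_edge [([0.408, 0.0788, 0.0809], 0.8), ([0.7769, 0.1475, 0.0059], 0.47)]
```

View pics/k2.png

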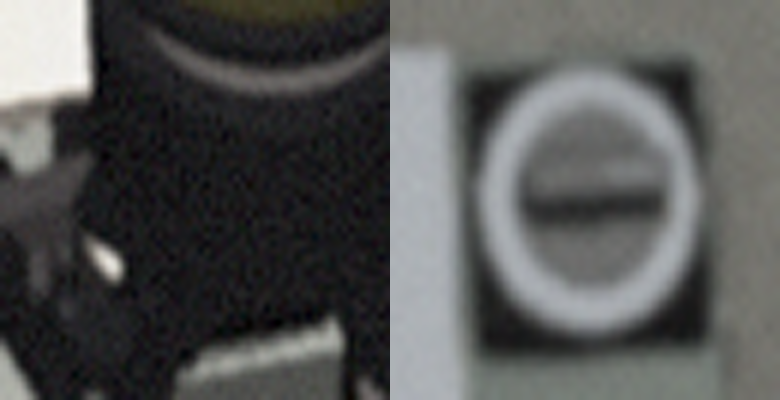

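View pics/side16.png

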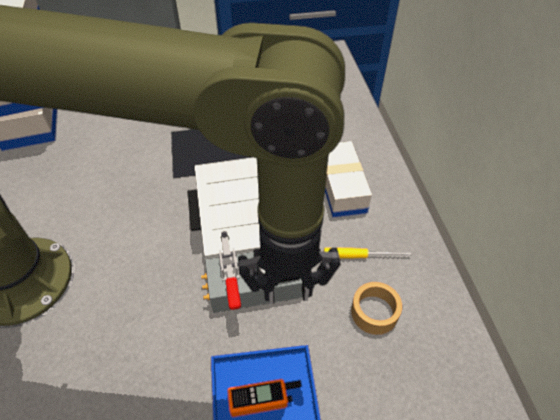

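Request:
apply_moves([
  [[0.5,-0.06,0,-0.02,0,0,0],[0.5,-0.12,-0.03,-0.02,0,0,0],[0.5,-0.18,-0.06,-0.02,0,0,0],[0.5,-0.24,-0.1,-0.02,0,0,0],[0.5,-0.24,-0.1,-0.02,0,0,0],[0.5,-0.24,-0.1,-0.02,0,0,0]],
])

```text
time: 53.2
tool_pos: [0.4381, -0.5168, 0.2969]
ee_rot: [3.142, -0.0, 1.51]
wrist_force: [1.3, 0.2, 0.3]
finger_gap: 0.0427
```

```bash
python3 go.py
python3 - <<'E'
from h import *
np.set_printoptions(precision=4,suppress=True)
c=cams.camera("side"); cv2.imwrite("pics/side17.png",c["pixels"]); P=cloud(c)
cv2.imwrite("pics/k3.png",cv2.resize(c["pixels"][220:300,195:315],None,fx=6,fy=6,interpolation=cv2.INTER_CUBIC))
m=(P[...,2]>.124)&(P[...,2]<.145)&(P[...,0]>.52)&(P[...,0]<.61)&(P[...,1]<-.06)&(P[...,1]>-.145)
q=P[m];print(len(q),cv2.minAreaRect((q[:,:2]*1000).astype(np.float32)))
for x0,y0 in((.43,.06),(.43,-.03),(.52,.1),(.6,.06)):
    m=(abs(P[...,0]-x0)<.012)&(abs(P[...,1]-y0)<.015); print("lid",x0,y0,"z %.4f"%np.nanmedian(P[m][:,2]))
for th in("clamp_end","driver","tape","carton"): print(th,[(np.round(r["centre"],3).tolist(),round(r["p"],2)) for r in cams.tip_of(th,c)])
E
```

```text
now [ 0.4381 -0.5168  0.2969] [180.    -0.01  86.53] F [1.3 0.2 0.3] gap 0.0427 t 53.20 q7 0.60
151 ((563.5182495117188, -102.43867492675781), (14.025256156921387, 51.102996826171875), 2.104046106338501)
lid 0.43 0.06 z 0.0809
lid 0.43 -0.03 z 0.0805
lid 0.52 0.1 z 0.0807
lid 0.6 0.06 z 0.0807
clamp_end []
driver [([0.781, -0.076, -0.001], 0.56)]
tape [([0.754, -0.21, -0.001], 0.97), ([0.776, 0.148, 0.001], 0.28)]
carton [([0.778, 0.149, -0.001], 0.83), ([0.614, 0.082, 0.068], 0.47)]
```

View pics/k3.png

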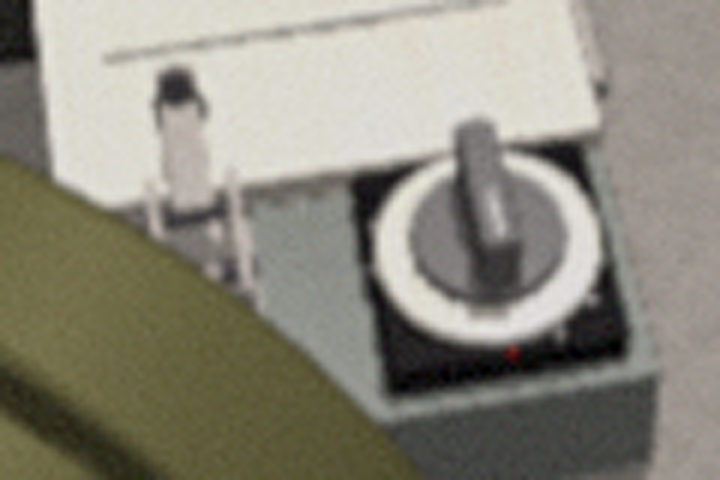

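View pics/side17.png

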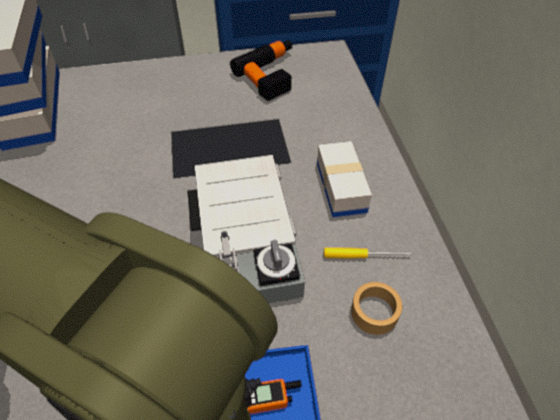

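The knob bar's light end points at the red mark on the -y side (crop (512,352)). The lid is flat, and the bystanders have not moved.

```bash
python3 -c "
from plant import close_job;print(close_job())"
```

```text
the job is handed in; nothing more can be done
None
```

The changeover is done and handed in at about 53 s of the 210 s allowed. The single finished radio lies flat, face up, in the blue tray. The three waiting radios lie flat, face up, one in each lane.

I then closed up in the order asked. My last checks:
- **Lid:** its top reads about 81 mm above the bench everywhere I sampled, against 80 mm expected for shut.
- **Clamp:** the handle hit a hard stop, and both cameras put its end level at about 98 mm, against 99 mm expected. In the very last picture the arm hid the handle and the network found nothing there. The clamp bar was still lying over the lid.
- **Knob:** it turned clockwise about 91° until about 1.85 N m resisted. The bar now sits at 92°, against about 91.5° expected at the end stop, with its light end at the red mark.
- **Screwdriver, tape and carton:** all read where they started, within measurement error.

The gripper turned about 4° past the expected end-stop angle because the pads slipped on the knob at the stop; the camera reading above is the one to trust. I saw none of the waiting radios get knocked aside.

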